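# Rack the stop sleeves and draw the piston rod

### The job

Finish laying out the parts of the hydraulic cylinder that is being resealed: put the loose long sleeve and the loose short sleeve fully down over the empty posts, each in the row that holds its own length, leaving the sleeves already there on their posts. Then grip the round end of the piston rod in the leaning cylinder and draw the rod straight along its bore, without forcing it sideways, until it is 40 mm further out than it was, with the rest of it still in the bore. Finish while holding it there: do not let go of the rod.

Things in the scene. Friction and masses are not known exactly. Their poses are not given: they have to be found in the camera images.
- sleeve_long_mid (a point): the loose long sleeve: plain steel tube standing on end on the bench, outside diameter 28 mm, bore 20 mm, 55 mm long. Point at its centre, half-way up (27.5 mm above the bench at the start); z along the tube
- sleeve_long: the same loose long sleeve; origin at the centre of its lower end, z along the tube
- row_long: the row for long sleeves: a fixed wooden bar 165 x 40 x 12 mm with three upright steel posts, 11 mm in diameter, 44 mm tall, 55 mm apart; the far (+x) post is empty, the other two carry a long sleeve each. Origin under the middle post on the bench; x along the row towards the empty post
- row_long_post (a point): the empty post of the long row: point on its axis at its foot, on the bar's top face (12 mm above the bench), where a sleeve's lower end comes to sit; x along the row, pointing away from the filled posts, y across the row, z up
- racked_long_a_mid (a point): a long sleeve (28 mm diameter, 55 mm long) already standing loose on the middle post of the long row; point at its centre
- racked_long_b_mid (a point): a long sleeve (28 mm diameter, 55 mm long) already standing loose on the near-end post of the long row; point at its centre
- sleeve_short_mid (a point): the loose short sleeve: plain steel tube standing on end on the bench, outside diameter 28 mm, bore 20 mm, 32 mm long. Point at its centre, half-way up (16 mm above the bench at the start); z along the tube
- sleeve_short: the same loose short sleeve; origin at the centre of its lower end, z along the tube
- row_short: the row for short sleeves: a fixed wooden bar 165 x 40 x 12 mm with three upright steel posts, 11 mm in diameter, 25.6 mm tall, 55 mm apart; the far (+x) post is empty, the other two carry a short sleeve each. Origin under the middle post on the bench; x along the row towards the empty post
- row_short_post (a point): the empty post of the short row: point on its axis at its foot, on the bar's top face (12 mm above the bench), where a sleeve's lower end comes to sit; x along the row, pointing away from the filled posts, y across the row, z up
- racked_short_a_mid (a point): a short sleeve (28 mm diameter, 32 mm long) already standing loose on the middle post of the short row; point at its centre
- racked_short_b_mid (a point): a short sleeve (28 mm diameter, 32 mm long) already standing loose on the near-end post of the short row; point at its centre
- rod_head (a point): the round steel end piece of the piston rod, 26 mm in diameter and 32 mm long, to be gripped across its diameter. Point at its centre; z along the rod, pointing out of the bore. Below it the 14 mm rod goes into the bore, with 22 mm of bare rod showing between end piece and barrel at the start
- rod: the whole piston rod, a loose steel part of about 0.3 kg, 154 mm long, 100 mm of it in the bore at the start, resting on the bore's bottom; it slides and turns freely and drops back if let go. Origin at the centre of its lower end, z along the rod, out of the bore
- bore_mouth (a point): centre of the bore's mouth in the top face of the barrel (42 mm outside diameter; bore 15.2 mm for the 14 mm rod, 100 mm deep). z along the bore, pointing out, leaning 20 degrees (0.35 rad) from upright; y level, square to the lean. The end piece's centre is 38 mm out from here along z with the rod home, 78 mm with the rod drawn 40 mm
- stand: the grey stand fixed to the bench with the barrel fixed in it; base plate 130 x 100 x 12 mm; origin at the centre of the plate's underside; the barrel leans towards the stand's -x; the barrel's top face is about 138 mm above the bench
There are look-alikes about, which are no part of the job. What is shaped like the rod but red is not meant.

How it is judged:
On the way, in this order (a step that is already met when the one before it is completed fails the run):
1. both loose sleeves stand fully down and released on the empty posts of their own rows (horizontal distance between sleeve_long_mid and row_long_post below 0.007 m and z of sleeve_long_mid in the frame of row_long_post between 0.0245 and 0.0305 m and angle between the z axis of sleeve_long_mid and the z axis of row_long_post, either way round below 0.1 rad and linear speed of each of sleeve_long, sleeve_short below 0.03 m/s and contact force between the fingers and sleeve_long below 0.1 N and horizontal distance between sleeve_short_mid and row_short_post below 0.007 m and z of sleeve_short_mid in the frame of row_short_post between 0.013 and 0.019 m and angle between the z axis of sleeve_short_mid and the z axis of row_short_post, either way round below 0.1 rad and contact force between the fingers and sleeve_short below 0.1 N), for 0.2 s.
2. the rod is gripped and about 40 mm out of its bore, in line with it (z of rod_head in the frame of bore_mouth between 0.07 and 0.086 m and angle between the z axis of rod_head and the z axis of bore_mouth, either way round below 0.06 rad and contact force between the fingers and rod above 2 N), for 0.3 s.
At the end, for the whole second after the job is handed in: Loose sleeves on the empty posts of their own rows (axis within 7 mm, height within 3 mm, upright to 0.1 rad), released, still; racked sleeves moved under 15 mm; the gripper holds the rod (over 2 N) 32 to 48 mm out from home, within 0.06 rad of the bore axis, still (all of step 1 and all of step 2 and distance of each of racked_long_a_mid, racked_long_b_mid, racked_short_a_mid, racked_short_b_mid from where it was at the start of the episode below 0.015 m and linear speed of rod below 0.02 m/s); the arm keeps its last pose, push and grip.
It fails at once if the rod is pulled more than 70 mm out from home (z of rod_head in the frame of bore_mouth above 0.108 m).
It fails at once if the rod is forced sideways or jammed in its bore (over 45 N between rod and barrel) (contact force between rod and stand above 45 N).
It also fails if it takes over 67 s, if anything falls off the work surface, if the arm or the gripper's body presses on something with over 40 N, if the wrist force passes 120 N, or if a joint passes its speed limit or range.

### The arm

A 6-joint arm with a two-finger parallel gripper is mounted at the origin on the work surface. World frame = base frame: x ahead of the robot, y to its left, z up, the work surface at z = 0. Lengths are in m, angles in rad, forces in N, time in s.
With the tool pointing down it reaches from about 0.25 to 0.775 m from the base axis. Payload 4 kg.
Tool frame: the origin (TCP) lies at the very end of the fingers, on their centre line; the grasp point (between the pads) lies 19 mm behind it; z points along the fingers, x is the direction in which the jaws open and shut, and the axes are right-handed (so a half turn about z gives the same grasp; the last joint's range is limited). The gripper opens to 94 mm and grips with 3 to 60 N. Pads are 16 mm wide; open, the fingers measure 119 mm over their backs; the gripper's body (75 mm by 177 mm) begins 78 mm behind the grasp point.
Start: joints at [1.017, 0.087, 1.371, -0, 1.684, -0.103], TCP at [0.24, 0.495, 0.206] pointing down, gripper open.
Joint ranges: [-3.1, 3.1], [-0.76, 2.03], [0.27, 2.55], [-1.08, 4.22], [0.17, 2.65], [-2.57, 2.57]. Speed limits (rad/s): [2.79, 2.79, 3.14, 3.14, 3.14, 3.14].

### API

Orientations are given as [roll, pitch, yaw] about the fixed x, y, z axes, in that order (R = Rz(yaw) Ry(pitch) Rx(roll)).
In Python, from bench import robot, cams, ticket gives the robot as it stands.
- The arm moves only by the tool jog_arm, never from a script. Its argument "series" is a list of rows, each an object of numbers: "x", "y", "z": the shift along the tool's x, y, z in m; "rx", "ry", "rz": the turn, a rotation vector about the tool's x, y, z in degrees. A call has 1 to 12 rows; each row shifts and turns the pose as measured when the row begins, along the tool's axes as they then stand; what a row does not reach is not made up. A row lasts 1/12 s, in which the tool goes at most 41.7 mm and 7.16 degrees, less where a joint would pass 70% of its speed; a pose out of reach is approached as far as the arm can. A call with a gripper value outside its range is refused whole. "claw" is the opening, from 0 (shut) to 1 (fully open), set as the call begins (left out, the last holds). The fingers move at their own pace and stop on an object; the grip force is fixed at half the most. Time passes only in rows, so rows that do not move let the fingers close. It gives the time, the measured TCP pose, the force and the opening at its end, in the units of the state.
- robot.get_obs(): the state, without advancing time (a new reading comes with each control period).
- cams.snapshot(name): name is "scene" or "top" or "wrist"; returns a dict with "img" (400x640x3 uint8, red, green, blue), "mtx" (3x3 intrinsics, pixels), "k1" (the pictures are not rectified: a ray, as slopes to the right and down, at radius r is drawn at 1 + k1 r^2 times it, then the intrinsics apply), "origin" and "attitude" of the camera in the world. Camera axes: x right, y down, z forward; pixel columns grow to the right and rows downward; lengths in m; the calibration is good to about 2 mm. A picture is of the moment at which its call begins. There is no depth.
- ticket.close_job(): hands the job in, once; it reports no verdict.
Trained networks look in a picture, given as the dict that the camera call returned (one of the last four; its "shot" number tells which), for a name from the list of things; names that differ only in an ending like _2 or _b are one class to them, and where a whole thing is asked for, a point or a joint stands for the part that bears it (a point fixed in the world has none). Each returns a list of dicts, best first, with "p" (0 to 1); they miss things now and then, are a little off and sometimes report something else, mostly with a low value. They report only what shows in the picture. A call takes as long as a camera call. They do not tell look-alikes from the thing itself.
- cams.look_for(thing, picture): "bbox" ([left, top, width, height] in pixels, round what is visible of it).
The state is a dict: "time": time; "joint_positions": joint angles; "qvel": joint speeds; "joint_torque": joint torques, N m; "tool_pos": TCP position; "ee_rot": TCP orientation; "wrist_force": force on the tool from outside, world axes, zero at the start; "wrist_torque": the same for the moment, N m; "width": finger opening in m.
Only numpy, scipy, OpenCV 4.12 (cv2) and the standard library are available. Lean on these libraries where they do the work, as an engineer would, in place of code of your own. Each camera call takes 0.05 s, during which the arm holds its last target.

## Working session

There is one attempt and no reset: what is moved stays moved. The work goes in short steps, Python scripts to look and compute and a tool call to move; the robot and the scene stay as the last step left them, time stands still between calls to the robot, and variables do not carry over. Pictures are saved under pics/ and viewed, and the job is handed in when it is done.

Besides the shell and the picture viewer there is one more tool, called after "Call:" as a command line: name --argument value ..., lists and objects as JSON in quotes. jog_arm: Moves the arm, as the interface text tells. Its arguments: {"type":"object","properties":{"series":{"type":"array","items":{"type":"object","properties":{"x":{"type":"number"},"y":{"type":"number"},"z":{"type":"number"},"rx":{"type":"number"},"ry":{"type":"number"},"rz":{"type":"number"}}}},"claw":{"type":"number"}},"required":["series"]}

```bash
ls; mkdir -p pics
python3 - <<'E'
from bench import robot,cams,ticket
import cv2
o=robot.get_obs();print(o)
for n in ["scene","top","wrist"]:
    s=cams.snapshot(n);cv2.imwrite(f"pics/{n}0.png",s["img"][:,:,::-1])
    print(n,s["mtx"],s["k1"],s["origin"],s["attitude"],s["shot"])
    for t in ["sleeve_long","sleeve_short","row_long","row_short","rod_head","rod","stand","racked_long_a_mid","racked_short_a_mid","row_long_post","row_short_post","bore_mouth"]:
        try:print(t,[(d["bbox"],round(d["p"],2)) for d in cams.look_for(t,s)])
        except Exception as e:print(t,e)
E
```

```text
pics
{'time': 0.0, 'joint_positions': array([ 1.01690049e+00,  8.79440472e-02,  1.37223531e+00, -3.99746560e-06,
        1.68355997e+00, -1.03112861e-01]), 'qvel': array([ 8.56986636e-04,  9.50376076e-04, -2.57263648e-03, -1.53540333e-04,
       -5.75846579e-04,  1.66324317e-05]), 'joint_torque': array([ 7.15681545e-04, -3.40180314e+01, -3.02427542e+01,  7.19314115e-02,
        3.30883171e-02, -1.92303301e-04]), 'tool_pos': array([0.23934909, 0.49459771, 0.20431975]), 'ee_rot': array([-3.14137565e+00,  2.13568118e-03,  1.12001314e+00]), 'wrist_force': array([-1.44426336,  0.47459691,  0.88638578]), 'wrist_torque': array([ 0.02476653,  0.07658606, -0.0064515 ]), 'width': 0.09375317075006386}
scene [[440.86961623   0.         319.25429418]
 [  0.         440.86961623 193.39006802]
 [  0.           0.           1.        ]] -0.0826552546401564 [1.08764355 0.28268861 0.77498638] [-2.31327318 -0.01008502  2.05862665] 1
sleeve_long [([347.0, 245.5, 45.5, 60.6], 0.7), ([298.7, 197.9, 12.0, 21.3], 0.66)]
sleeve_short [([246.2, 261.2, 13.6, 23.9], 0.51), ([180.9, 175.3, 62.8, 68.1], 0.31)]
ro
[... 1571 characters left out ...]
row_long_post [([200.3, 162.0, 19.7, 60.0], 0.7)]
row_short_post [([260.6, 156.2, 20.0, 59.1], 0.7)]
bore_mouth [([421.9, 158.6, 17.7, 8.3], 0.66)]
wrist [[284.63765412   0.         319.38097996]
 [  0.         284.63765412 203.29141612]
 [  0.           0.           1.        ]] 0.010283478024170008 [0.17773006 0.52531151 0.38476504] [ 2.90137808e+00 -3.57539885e-04  1.11980356e+00] 3
sleeve_long []
sleeve_short []
row_long [([232.8, 338.8, 41.0, 26.0], 0.75)]
row_short []
rod_head [([234.4, 339.2, 36.0, 23.3], 0.46)]
rod []
stand []
racked_long_a_mid []
racked_short_a_mid [([233.6, 340.2, 37.5, 24.4], 0.34)]
row_long_post [([234.6, 337.0, 37.3, 27.9], 0.62)]
row_short_post []
bore_mouth []
```

Run:
```python
import cv2
a=cv2.imread("pics/scene0.png")[130:350,160:490];cv2.imwrite("pics/s0c.png",cv2.resize(a,(792,528),interpolation=cv2.INTER_CUBIC))
a=cv2.imread("pics/top0.png")[110:310,180:480];cv2.imwrite("pics/t0c.png",cv2.resize(a,(780,520),interpolation=cv2.INTER_CUBIC))
```

```text
(no output)
```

View pics/s0c.png

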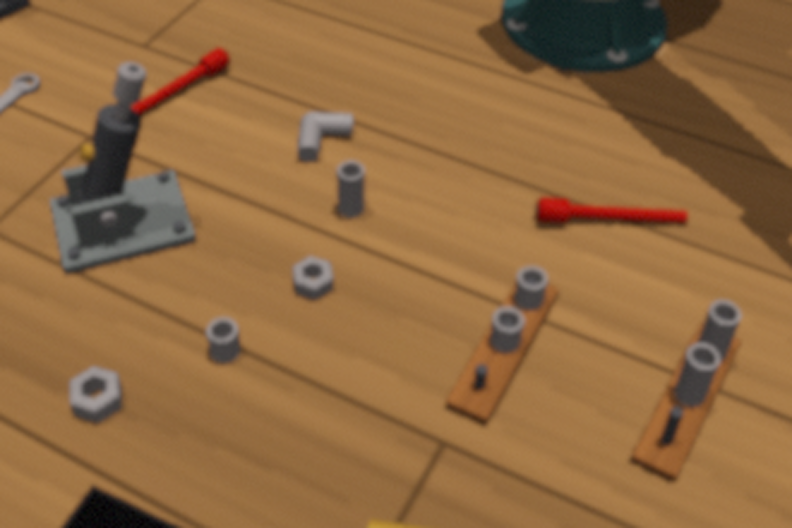

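View pics/t0c.png

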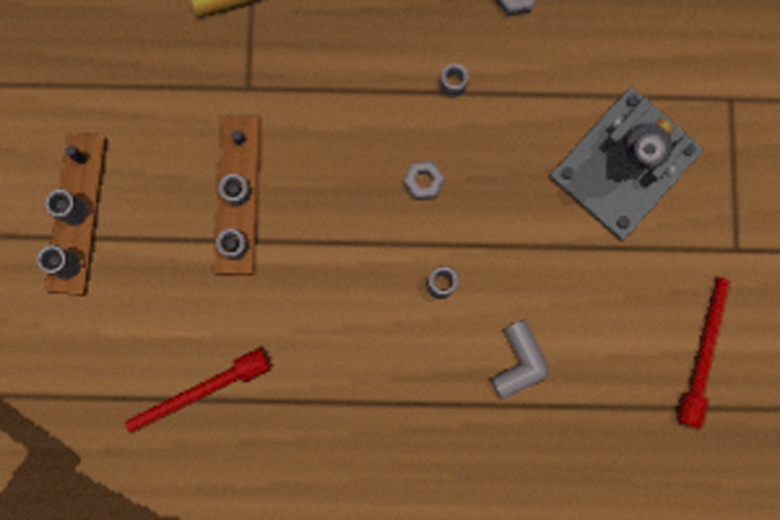

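View pics/wrist0.png

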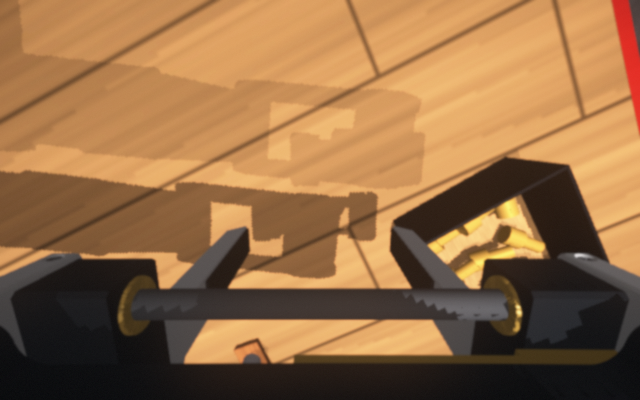

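The scene and top views show the long sleeve (top-view crop 442,282), short sleeve (454,79), long row on the left, short row next to it, and the leaning cylinder at (652,148). The wrist view shows only the bench and a box. I'll zoom in to measure.

```bash
cat > h.py <<'E'
import numpy as np,cv2
from scipy.spatial.transform import Rotation as R
from scipy.optimize import least_squares
def RR(a): return R.from_euler('xyz',a).as_matrix()
def proj(s,p):
    c=RR(s["attitude"]).T@(np.asarray(p)-s["origin"]); u=c[:2]/c[2]; r2=u@u; u=u*(1+s["k1"]*r2)
    m=s["mtx"]; return np.array([m[0,0]*u[0]+m[0,2],m[1,1]*u[1]+m[1,2]])
def unproj(s,px,z):
    m=s["mtx"]; d=(np.asarray(px,float)-[m[0,2],m[1,2]])/[m[0,0],m[1,1]]; u=d.copy()
    for _ in range(10): u=d/(1+s["k1"]*(u@u))
    w=RR(s["attitude"])@np.r_[u,1]; o=np.asarray(s["origin"]); return o+w*(z-o[2])/w[2]
def tri(obs,p0):
    return least_squares(lambda p:np.concatenate([proj(s,p)-q for s,q in obs]),p0)
def circ(s,c,r,ax=(0,0,1),n=32):
    ax=np.asarray(ax,float);ax/=np.linalg.norm(ax); a=np.cross(ax,[.3,.5,.1]);a/=np.linalg.norm(a);b=np.cross(ax,a)
    return np.array([proj(s,np.asarray(c)+r*(np.cos(t)*a+np.sin(t)*b)) for t in np.linspace(0,2*np.pi,n)])
E
python3 - <<'E'
from bench import robot,cams
import cv2,pickle
from h import *
S={n:cams.snapshot(n) for n in["scene","top"]}
pickle.dump(S,open("S.pkl","wb"))
t=S["top"]
for nm,px,z in [("long",(442,282),.055),("short",(454,79),.032),("Lpost top",(73,152),.056),("La",(60,203),.067),("Lb",(51,260),.067),("Spost",(238,136),.0376),("Sa",(233,188),.044),("Sb",(231,243),.044),("rodtop",(652,149),.19)]:
    print(nm,unproj(t,(180+px[0]/2.6,110+px[1]/2.6),z).round(4))
# zooms
def crop(n,x,y,w,h,k,f):
    cv2.imwrite(f,cv2.resize(S[n]["img"][y:y+h,x:x+w,::-1],(w*k,h*k),interpolation=cv2.INTER_CUBIC))
crop("top",190,150,100,75,8,"pics/tz1.png")
crop("top",330,130,120,90,6,"pics/tz2.png")
crop("scene",175,145,80,60,10,"pics/sz1.png")
E
```

```text
long [ 0.4273 -0.0974  0.055 ]
short [ 0.6377 -0.1099  0.032 ]
Lpost top [0.5489 0.2662 0.056 ]
La [0.4958 0.2723 0.067 ]
Lb [0.4403 0.2774 0.067 ]
Spost [0.5725 0.1069 0.0376]
Sa [0.518 0.109 0.044]
Sb [0.4631 0.1088 0.044 ]
rodtop [ 0.53   -0.2661  0.19  ]
```

View pics/tz1.png

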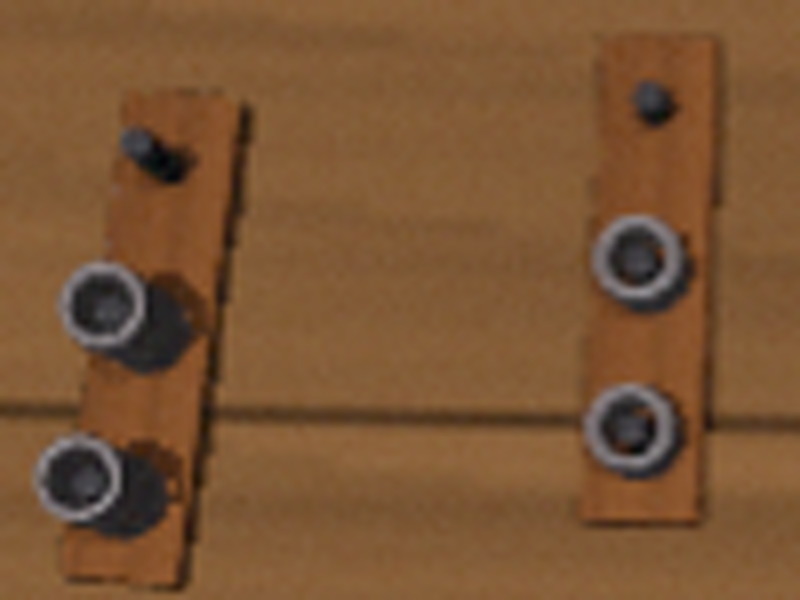

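View pics/tz2.png

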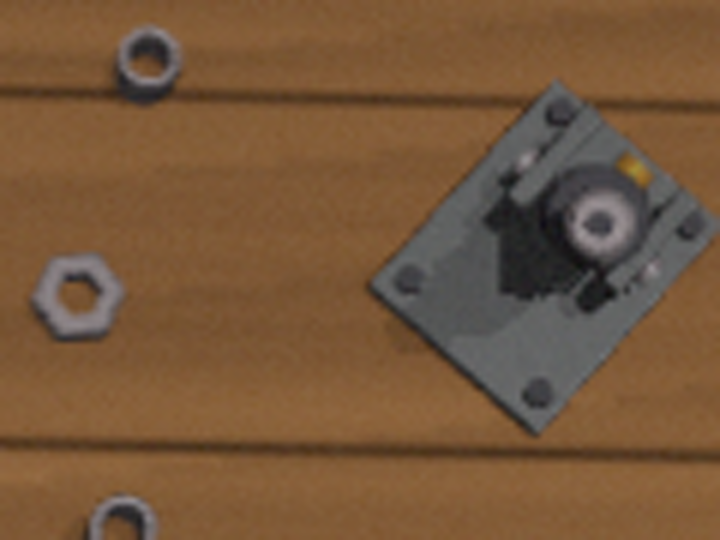

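View pics/sz1.png

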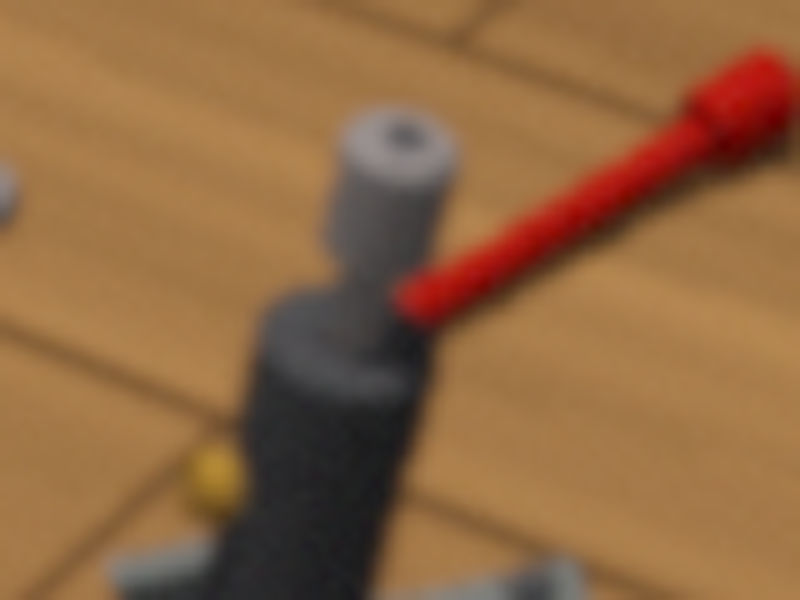

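Run:
```python
import pickle
from h import *
S=pickle.load(open("S.pkl","rb"));t,s=S["top"],S["scene"]
c=[unproj(t,(330+a/6,130+b/6),.012)[:2] for a,b in[(557,80),(370,285),(535,435),(720,220)]]
c=np.array(c);print(c.round(4),c.mean(0));
for i in range(4):
    e=c[(i+1)%4]-c[i];print(np.hypot(*e).round(4),np.degrees(np.arctan2(e[1],e[0])).round(1))
r=tri([(t,(430,167)),(s,(215.0,158.8))],[.53,-.26,.19]);print("head top",r.x,r.fun)
r2=tri([(t,(429.5,166)),(s,(209.5,178.7))],[.53,-.26,.14]);print("barrel top",r2.x,r2.fun)
d=r.x-r2.x;print(d,np.linalg.norm(d))
# sleeves/posts in both
Z=lambda x,y:(160+x/2.4,130+y/2.4)
for n,a,b,p in [("long",(340+2.7,110+108.5),(351,169),(.43,-.1,.055)),("short",None,(222,326),(.64,-.11,.032))]:
    print(n,unproj(s,Z(*b),p[2]))
for n,b,z in[("Lpost",(673,412),.056),("La",(703,356),.067),("Lb",(723,312),.067),("Spost",(480,370),.0376),("Sa",(507,317),.044),("Sb",(532,277),.044)]:
    print(n,unproj(s,Z(*b),z).round(4))
T=lambda x,y:(190+x/8,150+y/8)
for n,b,z in[("Lpost",(135,141),.056),("La",(102,305),.067),("Lb",(78,479),.067),("Spost",(652,101),.0376),("Sa",(639,258),.044),("Sb",(631,428),.044)]:
    print(n,unproj(t,T(*b),z).round(4))
```

```text
[[ 0.6399 -0.297 ]
 [ 0.5435 -0.2111]
 [ 0.4774 -0.2835]
 [ 0.5765 -0.3693]] [ 0.55930589 -0.29023663]
0.1292 138.3
0.0981 -132.4
0.131 -40.9
0.0961 48.8
head top [ 0.53015739 -0.26324318  0.1880261 ] [-0.76655763  0.4384386  -0.83515642 -0.22585016]
barrel top [ 0.54499158 -0.27647238  0.13717539] [-0.74702685  0.42743688 -0.79158357 -0.21248942]
[-0.01483419  0.0132292   0.05085071] 0.05459724638603179
long [ 0.42767944 -0.09421441  0.055     ]
short [ 0.63692537 -0.1080122   0.032     ]
Lpost [0.553  0.2715 0.056 ]
La [0.4962 0.2779 0.067 ]
Lb [0.4422 0.2806 0.067 ]
Spost [0.5755 0.113  0.0376]
Sa [0.5171 0.1122 0.044 ]
Sb [0.4637 0.1142 0.044 ]
Lpost [0.551  0.2694 0.056 ]
La [0.4957 0.2731 0.067 ]
Lb [0.4406 0.2771 0.067 ]
Spost [0.5716 0.107  0.0376]
Sa [0.5182 0.1083 0.044 ]
Sb [0.463  0.1088 0.044 ]
```

```bash
cat >> h.py <<'E'
def plan(o,pos,rot,n,dz=None):
    """rot: 3x3 target. prints rows from current obs"""
    p0=np.array(o["tool_pos"]);r0=R.from_euler('xyz',o["ee_rot"]);r1=R.from_matrix(rot)
    dv=(r0.inv()*r1).as_rotvec(degrees=True); 
    out=[]
    pp,rr=p0,r0
    for i in range(1,n+1):
        p=p0+(np.array(pos)-p0)*i/n; r=r0*R.from_rotvec(dv*i/n,degrees=True)
        d=rr.inv().apply(p-pp); w=(rr.inv()*r).as_rotvec(degrees=True)
        out.append('{"x":%.4f,"y":%.4f,"z":%.4f,"rx":%.2f,"ry":%.2f,"rz":%.2f}'%(*d,*w)); pp,rr=p,r
    print(",\n".join(out)); 
def down(yaw): return RR([np.pi,0,yaw])
E
python3 - <<'E'
from bench import robot,cams
from h import *
o=robot.get_obs()
plan(o,[.4275,-.096,.16],down(1.54),18)
E
```

```text
{"x":-0.0250,"y":0.0237,"z":0.0025,"rx":0.00,"ry":-0.00,"rz":-1.34},
{"x":-0.0256,"y":0.0231,"z":0.0025,"rx":0.00,"ry":-0.00,"rz":-1.34},
{"x":-0.0261,"y":0.0225,"z":0.0025,"rx":0.00,"ry":-0.00,"rz":-1.34},
{"x":-0.0266,"y":0.0219,"z":0.0025,"rx":0.00,"ry":-0.00,"rz":-1.34},
{"x":-0.0271,"y":0.0213,"z":0.0025,"rx":0.00,"ry":-0.00,"rz":-1.34},
{"x":-0.0276,"y":0.0206,"z":0.0025,"rx":0.00,"ry":-0.00,"rz":-1.34},
{"x":-0.0281,"y":0.0200,"z":0.0025,"rx":0.00,"ry":-0.00,"rz":-1.34},
{"x":-0.0285,"y":0.0193,"z":0.0025,"rx":0.00,"ry":-0.00,"rz":-1.34},
{"x":-0.0290,"y":0.0186,"z":0.0025,"rx":0.00,"ry":-0.00,"rz":-1.34},
{"x":-0.0294,"y":0.0180,"z":0.0025,"rx":0.00,"ry":-0.00,"rz":-1.34},
{"x":-0.0298,"y":0.0173,"z":0.0025,"rx":0.00,"ry":-0.00,"rz":-1.34},
{"x":-0.0302,"y":0.0166,"z":0.0025,"rx":0.00,"ry":-0.00,"rz":-1.34},
{"x":-0.0306,"y":0.0159,"z":0.0025,"rx":0.00,"ry":-0.00,"rz":-1.34},
{"x":-0.0309,"y":0.0151,"z":0.0025,"rx":0.00,"ry":-0.00,"rz":-1.34},
{"x":-0.0313,"y":0.0144,"z":0.0025,"rx":0.00,"ry":-0.00,"rz":-1.34},
{"x":-0.0316,"y":0.0137,"z":0.0025,"rx":0.00,"ry":-0.00,"rz":-1.34},
{"x":-0.0319,"y":0.0129,"z":0.0025,"rx":0.00,"ry":-0.00,"rz":-1.34},
{"x":-0.0322,"y":0.0122,"z":0.0025,"rx":0.00,"ry":-0.00,"rz":-1.34}
```

Call:
jog_arm --series '[{"x":-0.025,"y":0.024,"z":0.0025,"rz":-1.34},{"x":-0.0255,"y":0.023,"z":0.0025,"rz":-1.34},{"x":-0.026,"y":0.0225,"z":0.0025,"rz":-1.34},{"x":-0.0265,"y":0.022,"z":0.0025,"rz":-1.34},{"x":-0.027,"y":0.0213,"z":0.0025,"rz":-1.34},{"x":-0.0275,"y":0.0205,"z":0.0025,"rz":-1.34},{"x":-0.028,"y":0.02,"z":0.0025,"rz":-1.34},{"x":-0.0285,"y":0.019,"z":0.0025,"rz":-1.34},{"x":-0.029,"y":0.0185,"z":0.0025,"rz":-1.34},{"x":-0.0295,"y":0.018,"z":0.0025,"rz":-1.34},{"x":-0.03,"y":0.0173,"z":0.0025,"rz":-1.34},{"x":-0.03,"y":0.0166,"z":0.0025,"rz":-1.34}]'

```text
invalid input
```

Run:
```python
from bench import robot,cams
from h import *
o=robot.get_obs();print(o["time"],o["tool_pos"],o["ee_rot"])
plan(o,[.4275,-.096,.16],down(1.54),8)
```

```text
2.05 [0.2396597  0.49506507 0.20549647] [ 3.14158843e+00 -8.98168310e-05  1.11993768e+00]
{"x":-0.0563,"y":0.0533,"z":0.0057,"rx":0.00,"ry":-0.00,"rz":-3.01},
{"x":-0.0590,"y":0.0503,"z":0.0057,"rx":0.00,"ry":-0.00,"rz":-3.01},
{"x":-0.0615,"y":0.0471,"z":0.0057,"rx":0.00,"ry":-0.00,"rz":-3.01},
{"x":-0.0639,"y":0.0438,"z":0.0057,"rx":0.00,"ry":-0.00,"rz":-3.01},
{"x":-0.0662,"y":0.0404,"z":0.0057,"rx":0.00,"ry":-0.00,"rz":-3.01},
{"x":-0.0682,"y":0.0369,"z":0.0057,"rx":0.00,"ry":-0.00,"rz":-3.01},
{"x":-0.0700,"y":0.0333,"z":0.0057,"rx":0.00,"ry":-0.00,"rz":-3.01},
{"x":-0.0717,"y":0.0295,"z":0.0057,"rx":0.00,"ry":-0.00,"rz":-3.01}
```

Call:
jog_arm --series '[{"x":-0.025,"y":0.024,"z":0.0025,"rx":0,"ry":0,"rz":-1.3},{"x":-0.0255,"y":0.023,"z":0.0025,"rx":0,"ry":0,"rz":-1.3},{"x":-0.026,"y":0.0225,"z":0.0025,"rx":0,"ry":0,"rz":-1.3},{"x":-0.0265,"y":0.022,"z":0.0025,"rx":0,"ry":0,"rz":-1.3},{"x":-0.027,"y":0.0215,"z":0.0025,"rx":0,"ry":0,"rz":-1.3},{"x":-0.0275,"y":0.0205,"z":0.0025,"rx":0,"ry":0,"rz":-1.3},{"x":-0.028,"y":0.02,"z":0.0025,"rx":0,"ry":0,"rz":-1.3},{"x":-0.0285,"y":0.019,"z":0.0025,"rx":0,"ry":0,"rz":-1.3},{"x":-0.029,"y":0.0185,"z":0.0025,"rx":0,"ry":0,"rz":-1.3},{"x":-0.0295,"y":0.018,"z":0.0025,"rx":0,"ry":0,"rz":-1.3},{"x":-0.03,"y":0.0175,"z":0.0025,"rx":0,"ry":0,"rz":-1.3},{"x":-0.03,"y":0.0165,"z":0.0025,"rx":0,"ry":0,"rz":-1.3}]' --claw 1

```text
time: 3.05
tool_pos: [0.37, 0.0921, 0.1737]
ee_rot: [3.136, -0.005, 1.421]
wrist_force: [0.7, 0.7, 0.2]
width: 0.0939
```

Run:
```python
from bench import robot,cams
from h import *
o=robot.get_obs();print(o["time"],o["tool_pos"],o["ee_rot"])
plan(o,[.4275,-.096,.16],down(1.54),8)
```

```text
3.05 [0.37004065 0.09210622 0.17374177] [ 3.13610544 -0.00463368  1.42138205]
{"x":-0.0222,"y":0.0106,"z":0.0017,"rx":0.04,"ry":-0.03,"rz":-0.85},
{"x":-0.0223,"y":0.0103,"z":0.0017,"rx":0.04,"ry":-0.03,"rz":-0.85},
{"x":-0.0225,"y":0.0099,"z":0.0017,"rx":0.04,"ry":-0.03,"rz":-0.85},
{"x":-0.0226,"y":0.0096,"z":0.0017,"rx":0.04,"ry":-0.03,"rz":-0.85},
{"x":-0.0228,"y":0.0093,"z":0.0017,"rx":0.04,"ry":-0.03,"rz":-0.85},
{"x":-0.0229,"y":0.0089,"z":0.0017,"rx":0.04,"ry":-0.03,"rz":-0.85},
{"x":-0.0230,"y":0.0086,"z":0.0017,"rx":0.04,"ry":-0.03,"rz":-0.85},
{"x":-0.0232,"y":0.0082,"z":0.0017,"rx":0.04,"ry":-0.03,"rz":-0.85}
```

```bash
cat >> h.py <<'E'
def snapw(name,n="wrist"):
    from bench import cams
    import pickle
    s=cams.snapshot(n);cv2.imwrite(f"pics/{name}.png",s["img"][:,:,::-1]);pickle.dump(s,open(f"{name}.pkl","wb"));return s
E
python3 - <<'E'
from h import *
from bench import robot
s=snapw("w1");o=robot.get_obs();print(o["tool_pos"],o["ee_rot"],o["time"]);print(proj(s,o["tool_pos"]))
E
```

```text
[0.37168336 0.0861131  0.17310523] [3.13501195e+00 1.45146665e-03 1.41441892e+00] 3.1
[310.39653654 242.60827053]
```

View pics/w1.png

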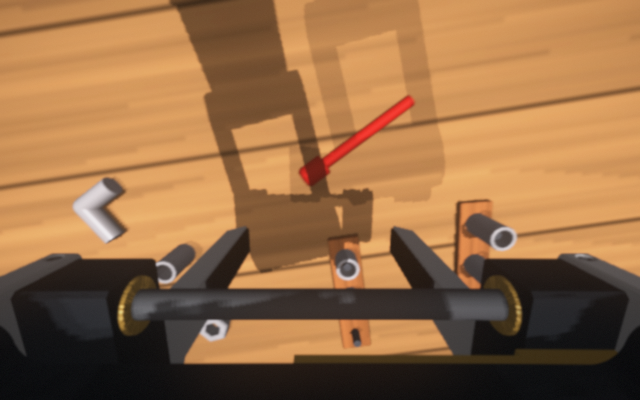

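Call:
jog_arm --series '[{"x":-0.022,"y":0.0105,"z":0.0015,"rx":0,"ry":0,"rz":-0.85},{"x":-0.022,"y":0.0105,"z":0.0015,"rx":0,"ry":0,"rz":-0.85},{"x":-0.0225,"y":0.01,"z":0.0015,"rx":0,"ry":0,"rz":-0.85},{"x":-0.0225,"y":0.0095,"z":0.0015,"rx":0,"ry":0,"rz":-0.85},{"x":-0.023,"y":0.0095,"z":0.0015,"rx":0,"ry":0,"rz":-0.85},{"x":-0.023,"y":0.009,"z":0.0015,"rx":0,"ry":0,"rz":-0.85},{"x":-0.023,"y":0.0085,"z":0.0015,"rx":0,"ry":0,"rz":-0.85},{"x":-0.023,"y":0.008,"z":0.0015,"rx":0,"ry":0,"rz":-0.85},{"x":0,"y":0,"z":0,"rx":0,"ry":0,"rz":0}]' --claw 1

```text
time: 3.85
tool_pos: [0.4302, -0.1134, 0.1626]
ee_rot: [3.13, 0.002, 1.53]
wrist_force: [-0.3, -0.4, -0.1]
width: 0.0939
```

Run:
```python
from h import *
from bench import robot
s=snapw("w2");o=robot.get_obs();print(o["tool_pos"],o["ee_rot"],o["time"]);print(proj(s,o["tool_pos"]))
print(proj(s,[.4275,-.096,.055]))
```

```text
[ 0.4297359  -0.111626    0.16274667] [3.13069323e+00 1.29265932e-04 1.53073945e+00] 3.9
[321.40085719 238.69048332]
[335.91220146 197.53229395]
```

View pics/w2.png

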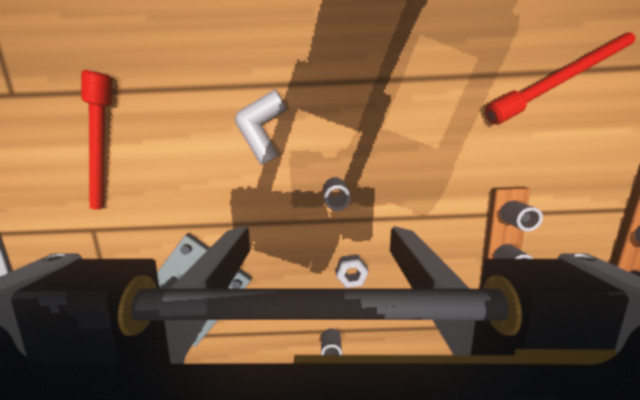

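Wrist view: long-sleeve rim at about (337,195), short-sleeve rim at about (331,349), and the short row on the right. The predicted rim is at (336,197.5), so they agree. I'll zoom in to refine.

Run:
```python
from h import *
import pickle
a=cv2.imread("pics/w2.png")[170:220,310:365];cv2.imwrite("pics/w2a.png",cv2.resize(a,None,fx=6,fy=6,interpolation=cv2.INTER_CUBIC))
a=cv2.imread("pics/w2.png")[320:365,300:360]
b=cv2.imread("pics/w1.png")[230:365,320:390]
cv2.imwrite("pics/w2b.png",cv2.resize(a,None,fx=6,fy=6,interpolation=cv2.INTER_CUBIC))
cv2.imwrite("pics/w1b.png",cv2.resize(b,None,fx=4,fy=4,interpolation=cv2.INTER_CUBIC))
```

```text
(no output)
```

View pics/w2a.png

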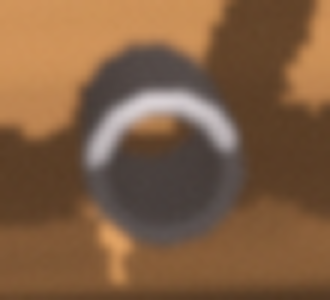

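View pics/w2b.png

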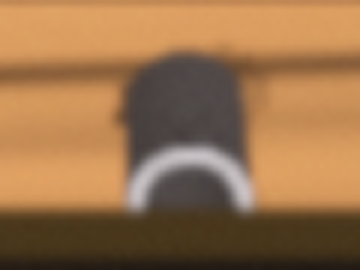

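View pics/w1b.png

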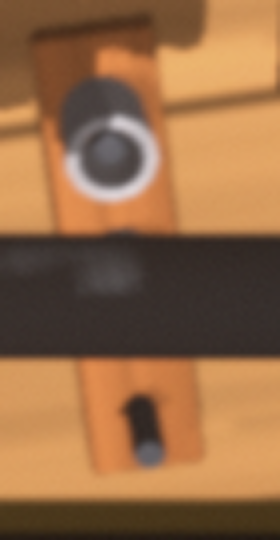

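Run:
```python
from h import *
import pickle
w1=pickle.load(open("w1.pkl","rb"));w2=pickle.load(open("w2.pkl","rb"))
print("long",unproj(w2,(337.3,197.8),.055))
print("short",unproj(w2,(332,353.8),.032))
print("Sb",unproj(w1,(348,269.5),.044)); print("Spost",unproj(w1,(357.25,343.25),.0376))
print("Lb",unproj(w1,(502.5,238.5),.067))
from bench import robot
o=robot.get_obs();print(o["time"])
plan(o,[.428,-.0965,.031],down(1.54),5)
```

```text
long [ 0.42784137 -0.09457579  0.055     ]
short [ 0.64033274 -0.1054205   0.032     ]
Sb [0.46293225 0.11345592 0.044     ]
Spost [0.57198321 0.1124317  0.0376    ]
Lb [0.43960502 0.27998684 0.067     ]
3.9
{"x":0.0030,"y":-0.0008,"z":0.0263,"rx":0.12,"ry":0.00,"rz":-0.11},
{"x":0.0030,"y":-0.0007,"z":0.0263,"rx":0.12,"ry":0.00,"rz":-0.11},
{"x":0.0030,"y":-0.0006,"z":0.0263,"rx":0.12,"ry":0.00,"rz":-0.11},
{"x":0.0030,"y":-0.0006,"z":0.0263,"rx":0.12,"ry":0.00,"rz":-0.11},
{"x":0.0030,"y":-0.0005,"z":0.0263,"rx":0.12,"ry":0.00,"rz":-0.11}
```

Call:
jog_arm --series '[{"x":0.006,"y":-0.001,"z":0.02,"rx":0.3,"ry":0,"rz":-0.2},{"x":0.006,"y":-0.001,"z":0.025,"rx":0.3,"ry":0,"rz":-0.2},{"x":0.005,"y":0,"z":0.025,"rx":0,"ry":0,"rz":-0.1},{"x":0,"y":0,"z":0.02,"rx":0,"ry":0,"rz":0},{"x":0,"y":0,"z":0,"rx":0,"ry":0,"rz":0}]' --claw 1

```text
time: 4.32
tool_pos: [0.4304, -0.0905, 0.073]
ee_rot: [3.135, -0.001, 1.538]
wrist_force: [-0.6, -0.6, -0.8]
width: 0.0939
```

Run:
```python
from h import *
from bench import robot
o=robot.get_obs();print(o["time"],o["tool_pos"],o["ee_rot"])
plan(o,[.428,-.0945,.028],down(1.54),3)
```

```text
4.3167 [ 0.43039122 -0.09052006  0.07301186] [ 3.13477491e+00 -5.77811919e-04  1.53845340e+00]
{"x":-0.0014,"y":-0.0009,"z":0.0150,"rx":0.13,"ry":-0.01,"rz":-0.03},
{"x":-0.0014,"y":-0.0008,"z":0.0150,"rx":0.13,"ry":-0.01,"rz":-0.03},
{"x":-0.0014,"y":-0.0008,"z":0.0150,"rx":0.13,"ry":-0.01,"rz":-0.03}
```

Call:
jog_arm --series '[{"x":-0.002,"y":-0.001,"z":0.015,"rx":0.2,"ry":0,"rz":0},{"x":-0.002,"y":-0.001,"z":0.015,"rx":0.2,"ry":0,"rz":0},{"x":0,"y":-0.0005,"z":0.013,"rx":0,"ry":0,"rz":0},{"x":0,"y":0,"z":0,"rx":0,"ry":0,"rz":0},{"x":0,"y":0,"z":0,"rx":0,"ry":0,"rz":0}]' --claw 1

```text
time: 4.73
tool_pos: [0.4293, -0.0902, 0.0334]
ee_rot: [3.138, -0.001, 1.543]
wrist_force: [0.6, -0.7, 0.7]
width: 0.0936
```

Run:
```python
from h import *
from bench import robot
o=robot.get_obs();print(o["time"],o["tool_pos"],o["ee_rot"])
s=snapw("w3")
```

```text
4.7333 [ 0.42931859 -0.0901763   0.03340083] [ 3.13774468e+00 -1.33391117e-03  1.54259907e+00]
```

View pics/w3.png

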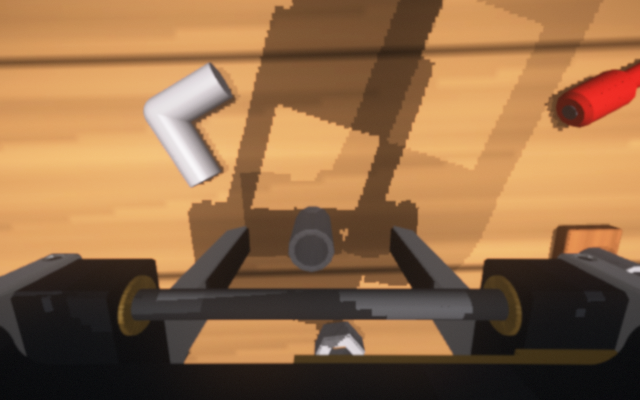

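Run:
```python
from h import *
import pickle
s=pickle.load(open("w3.pkl","rb"));print(unproj(s,(311,250),.055))
```

```text
[ 0.4275493  -0.09475809  0.055     ]
```

Call:
jog_arm --series '[{"x":-0.004,"y":-0.001,"z":0.009,"rx":0.2,"ry":0,"rz":0},{"x":0,"y":0,"z":0.001,"rx":0,"ry":0,"rz":0},{"x":0,"y":0,"z":0,"rx":0,"ry":0,"rz":0}]' --claw 1

```text
time: 5.03
tool_pos: [0.4307, -0.0947, 0.0264]
ee_rot: [3.135, 0.001, 1.544]
wrist_force: [-0.1, -0.2, 0.4]
width: 0.0943
```

Call:
jog_arm --series '[{"x":0,"y":-0.003,"z":0.001,"rx":0.2,"ry":0,"rz":0},{"x":0,"y":0,"z":0,"rx":0,"ry":0,"rz":0}]' --claw 1

```text
time: 5.2
tool_pos: [0.428, -0.0949, 0.0261]
ee_rot: [3.138, 0.001, 1.543]
wrist_force: [0.0, -0.8, -0.3]
width: 0.0939
```

Call:
jog_arm --series '[{"x":0,"y":0,"z":0,"rx":0,"ry":0,"rz":0},{"x":0,"y":0,"z":0,"rx":0,"ry":0,"rz":0},{"x":0,"y":0,"z":0,"rx":0,"ry":0,"rz":0},{"x":0,"y":0,"z":0,"rx":0,"ry":0,"rz":0},{"x":0,"y":0,"z":0,"rx":0,"ry":0,"rz":0},{"x":0,"y":0,"z":0,"rx":0,"ry":0,"rz":0}]' --claw 0

```text
time: 5.7
tool_pos: [0.4284, -0.0953, 0.0269]
ee_rot: [3.136, 0.001, 1.543]
wrist_force: [-0.4, 0.2, 0.3]
width: 0.0576
```

Call:
jog_arm --series '[{"x":0,"y":0,"z":0,"rx":0,"ry":0,"rz":0},{"x":0,"y":0,"z":0,"rx":0,"ry":0,"rz":0},{"x":0,"y":0,"z":0,"rx":0,"ry":0,"rz":0},{"x":0,"y":0,"z":0,"rx":0,"ry":0,"rz":0},{"x":0,"y":0,"z":0,"rx":0,"ry":0,"rz":0},{"x":0,"y":0,"z":0,"rx":0,"ry":0,"rz":0},{"x":0,"y":0,"z":0,"rx":0,"ry":0,"rz":0}]' --claw 0

```text
time: 6.28
tool_pos: [0.4284, -0.0952, 0.0268]
ee_rot: [3.137, 0.001, 1.543]
wrist_force: [-0.1, 0.2, -0.2]
width: 0.0272
```

Run:
```python
from h import *
from bench import robot
o=robot.get_obs();print(o["time"],o["tool_pos"],o["ee_rot"],o["width"])
plan(o,[.44,-.08,.15],down(1.54),5)
o["tool_pos"]=np.array([.44,-.08,.15]);o["ee_rot"]=[np.pi,0,1.54]
print()
plan(o,[.525,.255,.15],down(1.51),12)
```

```text
6.2833 [ 0.42835336 -0.09519724  0.02680014] [3.13660196e+00 1.24987888e-03 1.54272236e+00] 0.027204359817294854
{"x":0.0031,"y":0.0024,"z":-0.0246,"rx":0.06,"ry":0.01,"rz":0.03},
{"x":0.0031,"y":0.0023,"z":-0.0246,"rx":0.06,"ry":0.01,"rz":0.03},
{"x":0.0031,"y":0.0023,"z":-0.0246,"rx":0.06,"ry":0.01,"rz":0.03},
{"x":0.0031,"y":0.0023,"z":-0.0246,"rx":0.06,"ry":0.01,"rz":0.03},
{"x":0.0031,"y":0.0023,"z":-0.0246,"rx":0.06,"ry":0.01,"rz":0.03}

{"x":0.0281,"y":0.0062,"z":0.0000,"rx":-0.00,"ry":-0.00,"rz":0.14},
{"x":0.0281,"y":0.0062,"z":0.0000,"rx":0.00,"ry":-0.00,"rz":0.14},
{"x":0.0282,"y":0.0061,"z":0.0000,"rx":0.00,"ry":-0.00,"rz":0.14},
{"x":0.0282,"y":0.0060,"z":0.0000,"rx":0.00,"ry":-0.00,"rz":0.14},
{"x":0.0282,"y":0.0059,"z":0.0000,"rx":0.00,"ry":-0.00,"rz":0.14},
{"x":0.0282,"y":0.0059,"z":0.0000,"rx":0.00,"ry":-0.00,"rz":0.14},
{"x":0.0282,"y":0.0058,"z":0.0000,"rx":-0.00,"ry":-0.00,"rz":0.14},
{"x":0.0282,"y":0.0057,"z":0.0000,"rx":-0.00,"ry":-0.00,"rz":0.14},
{"x":0.0282,"y":0.0057,"z":0.0000,"rx":-0.00,"ry":-0.00,"rz":0.14},
{"x":0.0283,"y":0.0056,"z":0.0000,"rx":0.00,"ry":-0.00,"rz":0.14},
{"x":0.0283,"y":0.0055,"z":0.0000,"rx":0.00,"ry":-0.00,"rz":0.14},
{"x":0.0283,"y":0.0054,"z":0.0000,"rx":0.00,"ry":-0.00,"rz":0.14}
```

Call:
jog_arm --series '[{"x":0.001,"y":0,"z":-0.02,"rx":0.2,"ry":0,"rz":0},{"x":0.003,"y":0.002,"z":-0.025,"rx":0,"ry":0,"rz":0},{"x":0.01,"y":0.005,"z":-0.025,"rx":0,"ry":0,"rz":0},{"x":0.02,"y":0.01,"z":-0.025,"rx":0,"ry":0,"rz":0.2},{"x":0.028,"y":0.0155,"z":-0.02,"rx":0,"ry":0,"rz":0.2},{"x":0.03,"y":0.0155,"z":0,"rx":0,"ry":0,"rz":0.2},{"x":0.03,"y":0.0155,"z":0,"rx":0,"ry":0,"rz":0.2},{"x":0.03,"y":0.0155,"z":0,"rx":0,"ry":0,"rz":0.2},{"x":0.03,"y":0.015,"z":0,"rx":0,"ry":0,"rz":0.2},{"x":0.03,"y":0.015,"z":0,"rx":0,"ry":0,"rz":0.2},{"x":0.03,"y":0.015,"z":0,"rx":0,"ry":0,"rz":0.2},{"x":0.03,"y":0.015,"z":0,"rx":0,"ry":0,"rz":0.2}]' --claw 0

```text
time: 7.28
tool_pos: [0.5811, 0.1776, 0.1423]
ee_rot: [-3.135, 0.001, 1.498]
wrist_force: [0.9, 0.0, -1.0]
width: 0.0268
```

Run:
```python
from h import *
from bench import robot
o=robot.get_obs();print(o["time"],o["tool_pos"],o["ee_rot"],o["width"])
plan(o,[.605,.265,.15],down(1.50),5)
```

```text
7.2833 [0.58107185 0.1776051  0.14229842] [-3.13496317e+00  1.21958068e-03  1.49752578e+00] 0.02675762933291069
{"x":0.0178,"y":0.0035,"z":-0.0016,"rx":-0.08,"ry":0.01,"rz":-0.03},
{"x":0.0178,"y":0.0035,"z":-0.0016,"rx":-0.08,"ry":0.01,"rz":-0.03},
{"x":0.0178,"y":0.0035,"z":-0.0016,"rx":-0.08,"ry":0.01,"rz":-0.03},
{"x":0.0178,"y":0.0035,"z":-0.0016,"rx":-0.08,"ry":0.01,"rz":-0.03},
{"x":0.0178,"y":0.0035,"z":-0.0015,"rx":-0.08,"ry":0.01,"rz":-0.03}
```

Call:
jog_arm --series '[{"x":0.02,"y":0.004,"z":-0.002,"rx":0,"ry":0,"rz":0},{"x":0.02,"y":0.004,"z":-0.002,"rx":-0.2,"ry":0,"rz":0},{"x":0.018,"y":0.004,"z":-0.002,"rx":-0.2,"ry":0,"rz":0},{"x":0.014,"y":0.003,"z":-0.001,"rx":0,"ry":0,"rz":0},{"x":0.005,"y":0.001,"z":0,"rx":0,"ry":0,"rz":0},{"x":0,"y":0,"z":0,"rx":0,"ry":0,"rz":0}]' --claw 0

```text
time: 7.78
tool_pos: [0.6034, 0.2642, 0.142]
ee_rot: [-3.134, 0.002, 1.506]
wrist_force: [0.5, -0.2, -2.0]
width: 0.0268
```

Run:
```python
from h import *
from bench import robot
o=robot.get_obs();print(o["time"],o["tool_pos"],o["ee_rot"],o["width"])
s=snapw("w4")
for p in ([.553,.2725,.056],[.496,.277,.067],o["tool_pos"]):print(proj(s,p))
a=cv2.imread("pics/w4.png")[100:300,220:440];cv2.imwrite("pics/w4a.png",cv2.resize(a,None,fx=3,fy=3,interpolation=cv2.INTER_CUBIC))
```

```text
7.7833 [0.60342304 0.26417901 0.14203235] [-3.13354103e+00  2.28284631e-03  1.50555909e+00] 0.026809506750038264
[324.62641327 154.3022533 ]
[326.04064884  85.86698961]
[318.85002793 239.35666024]
```

View pics/w4a.png

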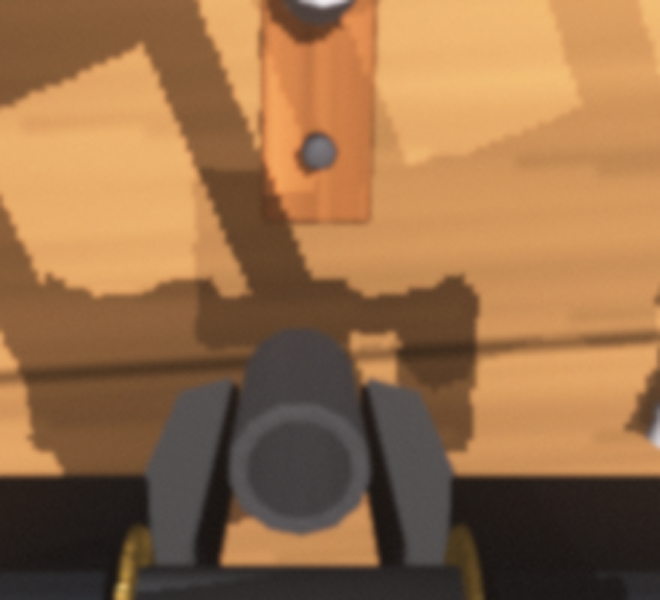

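The held sleeve's rim is at about (320,256), the empty long post's top at (326.7,150.3), and the row is aligned with the image vertical.

Run:
```python
from h import *
import pickle
from bench import robot
s=pickle.load(open("w4.pkl","rb"));
p=unproj(s,(326.7,150.3),.056);q=unproj(s,(320,255.7),.170);print(p,q)
b=unproj(s,(220+293/3.,100+335/3.),.1150);print(b)
o=robot.get_obs();t=o["tool_pos"]
plan(o,[t[0]+p[0]-q[0],t[1]+p[1]-q[1],t[2]-.01],down(1.50),3)
```

```text
[0.5495023  0.27462303 0.056     ] [0.60291742 0.26498433 0.17      ]
[0.591453  0.2639692 0.115    ]
{"x":0.0020,"y":-0.0179,"z":0.0035,"rx":-0.16,"ry":0.05,"rz":0.10},
{"x":0.0020,"y":-0.0180,"z":0.0034,"rx":-0.16,"ry":0.05,"rz":0.10},
{"x":0.0020,"y":-0.0180,"z":0.0034,"rx":-0.16,"ry":0.05,"rz":0.10}
```

Call:
jog_arm --series '[{"x":0.002,"y":-0.018,"z":0.004,"rx":-0.2,"ry":0,"rz":0.1},{"x":0.002,"y":-0.018,"z":0.008,"rx":-0.2,"ry":0,"rz":0.1},{"x":0.002,"y":-0.016,"z":0.01,"rx":0,"ry":0,"rz":0.1},{"x":0,"y":0,"z":0.01,"rx":0,"ry":0,"rz":0},{"x":0,"y":0,"z":0,"rx":0,"ry":0,"rz":0}]' --claw 0

```text
time: 8.25
tool_pos: [0.5502, 0.2671, 0.1079]
ee_rot: [-3.14, 0.006, 1.494]
wrist_force: [0.3, -0.3, -1.6]
width: 0.0268
```

Run:
```python
from h import *
from bench import robot
o=robot.get_obs();print(o["time"],o["tool_pos"],o["ee_rot"],o["width"])
s=snapw("w5")
print(proj(s,[.55,.274,.056]),proj(s,[.55,.274,.012]))
plan(o,[.550,.2742,.042],down(1.50),4)
```

```text
8.25 [0.55023378 0.2671422  0.10790133] [-3.14028455  0.00613336  1.49370385] 0.026848298618690685
[327.40569697 216.46182705] [326.46186629 204.01762374]
{"x":0.0019,"y":-0.0002,"z":0.0165,"rx":-0.02,"ry":0.09,"rz":-0.09},
{"x":0.0018,"y":-0.0002,"z":0.0165,"rx":-0.02,"ry":0.09,"rz":-0.09},
{"x":0.0018,"y":-0.0002,"z":0.0165,"rx":-0.02,"ry":0.09,"rz":-0.09},
{"x":0.0018,"y":-0.0002,"z":0.0165,"rx":-0.02,"ry":0.09,"rz":-0.09}
```

View pics/w5.png

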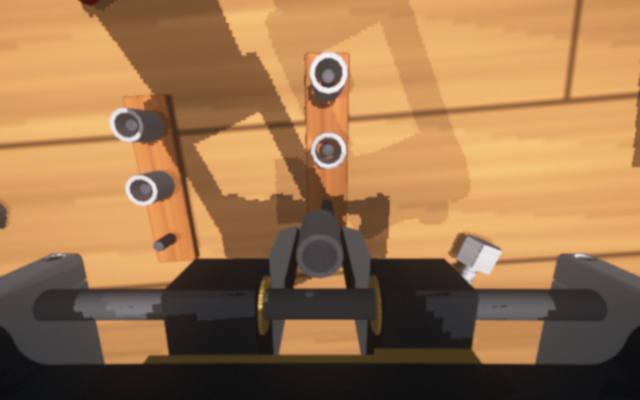

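Call:
jog_arm --series '[{"x":0.0065,"y":0,"z":0.005,"rx":0,"ry":0.2,"rz":-0.2},{"x":0,"y":0,"z":0,"rx":0,"ry":0.2,"rz":0},{"x":0,"y":0,"z":0,"rx":0,"ry":0,"rz":0}]' --claw 0

```text
time: 8.55
tool_pos: [0.5541, 0.2728, 0.1049]
ee_rot: [3.139, -0.003, 1.495]
wrist_force: [-0.4, 0.7, -1.4]
width: 0.0269
```

Run:
```python
from h import *
from bench import robot
o=robot.get_obs();print(o["time"],o["tool_pos"],o["ee_rot"],o["width"])
s=snapw("w6")
a=cv2.imread("pics/w6.png")[30:280,240:400];cv2.imwrite("pics/w6a.png",cv2.resize(a,None,fx=2.4,fy=2.4,interpolation=cv2.INTER_CUBIC))
plan(o,[.550,.2742,.042],down(1.50),4)
```

```text
8.55 [0.55408778 0.27281714 0.10494392] [ 3.13886374e+00 -2.79479361e-03  1.49455401e+00] 0.02687574500369094
{"x":0.0002,"y":-0.0011,"z":0.0157,"rx":0.04,"ry":-0.04,"rz":-0.08},
{"x":0.0002,"y":-0.0011,"z":0.0157,"rx":0.04,"ry":-0.04,"rz":-0.08},
{"x":0.0002,"y":-0.0011,"z":0.0157,"rx":0.04,"ry":-0.04,"rz":-0.08},
{"x":0.0003,"y":-0.0011,"z":0.0157,"rx":0.04,"ry":-0.04,"rz":-0.08}
```

View pics/w6a.png

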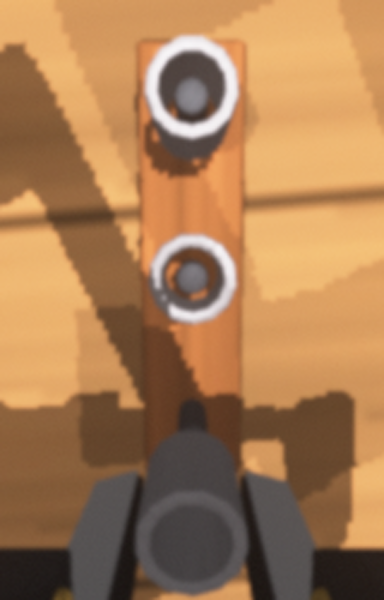

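Run:
```python
from h import *
import pickle
s=pickle.load(open("w6.pkl","rb"))
a=unproj(s,(320.8,145.8),.067);b=unproj(s,(320,65.8),.067);print(a,b,2*a-b, a+(a-b)/np.linalg.norm(a-b)*.055)
# post tops seen in the bores
print(unproj(s,(240+193/2.4,30+276/2.4),.056),unproj(s,(240+193/2.4,30+95/2.4),.056))
```

```text
[0.4946203  0.27890413 0.067     ] [0.43986488 0.28246941 0.067     ] [0.54937572 0.27533886 0.067     ] [0.54950408 0.2753305  0.067     ]
[0.49447004 0.27869926 0.056     ] [0.44014884 0.28281166 0.056     ]
```

Post confirmed at (0.5495, 0.275) by both a direct view and the racked sleeves. Going down.

Call:
jog_arm --series '[{"x":0.0015,"y":-0.0045,"z":0.008,"rx":0.1,"ry":0,"rz":0},{"x":0,"y":0,"z":0.008,"rx":0,"ry":0,"rz":0},{"x":0,"y":0,"z":0,"rx":0,"ry":0,"rz":0}]' --claw 0

```text
time: 8.85
tool_pos: [0.551, 0.2749, 0.0884]
ee_rot: [3.139, -0.004, 1.494]
wrist_force: [0.1, 0.4, -0.9]
width: 0.0273
```

Call:
jog_arm --series '[{"x":0,"y":-0.0015,"z":0.01,"rx":0.1,"ry":0,"rz":0},{"x":0,"y":0,"z":0.012,"rx":0,"ry":0,"rz":0},{"x":0,"y":0,"z":0.012,"rx":0,"ry":0,"rz":0},{"x":0,"y":0,"z":0.008,"rx":0,"ry":0,"rz":0},{"x":0,"y":0,"z":0.004,"rx":0,"ry":0,"rz":0},{"x":0,"y":0,"z":0,"rx":0,"ry":0,"rz":0}]' --claw 0

```text
time: 9.35
tool_pos: [0.5495, 0.2755, 0.0385]
ee_rot: [3.14, -0.004, 1.494]
wrist_force: [-1.0, 0.3, 5.7]
width: 0.0269
```

Call:
jog_arm --series '[{"x":0,"y":0,"z":0,"rx":0,"ry":0,"rz":0},{"x":0,"y":0,"z":0,"rx":0,"ry":0,"rz":0},{"x":0,"y":0,"z":0,"rx":0,"ry":0,"rz":0},{"x":0,"y":0,"z":-0.01,"rx":0,"ry":0,"rz":0},{"x":0,"y":0,"z":-0.025,"rx":0,"ry":0,"rz":0},{"x":0,"y":0,"z":-0.03,"rx":0,"ry":0,"rz":0},{"x":0,"y":0,"z":-0.03,"rx":0,"ry":0,"rz":0},{"x":0,"y":0,"z":-0.02,"rx":0,"ry":0,"rz":0}]' --claw 0.7

```text
time: 10.02
tool_pos: [0.5453, 0.2735, 0.151]
ee_rot: [-3.129, 0.003, 1.494]
wrist_force: [0.3, 0.4, -0.5]
width: 0.0656
```

Run:
```python
from h import *
from bench import robot
o=robot.get_obs();print(o["time"],o["tool_pos"],o["ee_rot"],o["width"])
s=snapw("w7")
plan(o,[.639,-.106,.12],down(1.54),12)
```

```text
10.0167 [0.54533089 0.27345557 0.15096969] [-3.12895920e+00  2.75737484e-03  1.49385058e+00] 0.06555848829983169
{"x":-0.0309,"y":0.0102,"z":0.0025,"rx":-0.06,"ry":0.01,"rz":-0.22},
{"x":-0.0310,"y":0.0101,"z":0.0025,"rx":-0.06,"ry":0.01,"rz":-0.22},
{"x":-0.0310,"y":0.0100,"z":0.0025,"rx":-0.06,"ry":0.01,"rz":-0.22},
{"x":-0.0310,"y":0.0099,"z":0.0025,"rx":-0.06,"ry":0.01,"rz":-0.22},
{"x":-0.0311,"y":0.0098,"z":0.0026,"rx":-0.06,"ry":0.01,"rz":-0.22},
{"x":-0.0311,"y":0.0096,"z":0.0026,"rx":-0.06,"ry":0.01,"rz":-0.22},
{"x":-0.0312,"y":0.0095,"z":0.0026,"rx":-0.06,"ry":0.01,"rz":-0.22},
{"x":-0.0312,"y":0.0094,"z":0.0026,"rx":-0.06,"ry":0.01,"rz":-0.22},
{"x":-0.0312,"y":0.0093,"z":0.0026,"rx":-0.06,"ry":0.01,"rz":-0.22},
{"x":-0.0313,"y":0.0091,"z":0.0026,"rx":-0.06,"ry":0.01,"rz":-0.22},
{"x":-0.0313,"y":0.0090,"z":0.0026,"rx":-0.06,"ry":0.01,"rz":-0.22},
{"x":-0.0313,"y":0.0089,"z":0.0026,"rx":-0.06,"ry":0.01,"rz":-0.22}
```

View pics/w7.png

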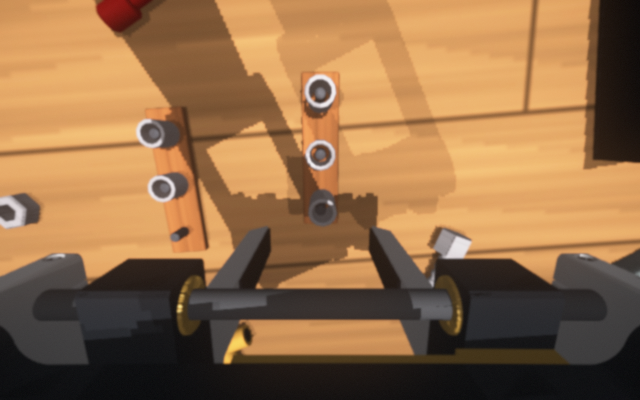

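The long sleeve is seated on its post (322,209), in line with the two racked ones. On to the short sleeve.

Call:
jog_arm --series '[{"x":-0.015,"y":0.005,"z":0,"rx":-0.1,"ry":0,"rz":-0.2},{"x":-0.03,"y":0.01,"z":0.001,"rx":-0.1,"ry":0,"rz":-0.2},{"x":-0.034,"y":0.011,"z":0.002,"rx":-0.1,"ry":0,"rz":-0.2},{"x":-0.034,"y":0.011,"z":0.002,"rx":-0.1,"ry":0,"rz":-0.2},{"x":-0.034,"y":0.0105,"z":0.002,"rx":0,"ry":0,"rz":-0.2},{"x":-0.034,"y":0.0105,"z":0.002,"rx":0,"ry":0,"rz":-0.2},{"x":-0.034,"y":0.0105,"z":0.002,"rx":0,"ry":0,"rz":-0.2},{"x":-0.034,"y":0.01,"z":0.002,"rx":0,"ry":0,"rz":-0.2},{"x":-0.034,"y":0.01,"z":0.002,"rx":0,"ry":0,"rz":-0.2},{"x":-0.034,"y":0.01,"z":0.002,"rx":0,"ry":0,"rz":-0.2},{"x":-0.03,"y":0.01,"z":0.002,"rx":0,"ry":0,"rz":-0.2},{"x":-0.02,"y":0.006,"z":0.001,"rx":0,"ry":0,"rz":-0.2}]' --claw 0.7

```text
time: 11.07
tool_pos: [0.6489, -0.1071, 0.143]
ee_rot: [3.122, -0.008, 1.551]
wrist_force: [0.9, 0.4, 0.3]
width: 0.0662
```

Call:
jog_arm --series '[{"x":0,"y":0,"z":0,"rx":0,"ry":0,"rz":0}]' --claw 0.7

```text
time: 11.15
tool_pos: [0.6491, -0.1118, 0.1421]
ee_rot: [3.123, -0.006, 1.545]
wrist_force: [-0.6, 0.3, -0.0]
width: 0.0656
```

Run:
```python
from h import *
from bench import robot
o=robot.get_obs();print(o["time"],o["tool_pos"],o["ee_rot"],o["width"])
s=snapw("w8");print(proj(s,[.639,-.1065,.032]))
plan(o,[.639,-.1065,.03],down(1.54),4)
```

```text
11.15 [ 0.64913916 -0.11181151  0.14208073] [ 3.12288084 -0.00599271  1.54541121] 0.06563857801736765
[323.26871314 189.74011341]
{"x":0.0011,"y":-0.0031,"z":0.0280,"rx":0.27,"ry":-0.09,"rz":0.08},
{"x":0.0011,"y":-0.0030,"z":0.0280,"rx":0.27,"ry":-0.09,"rz":0.08},
{"x":0.0012,"y":-0.0028,"z":0.0280,"rx":0.27,"ry":-0.09,"rz":0.08},
{"x":0.0012,"y":-0.0027,"z":0.0280,"rx":0.27,"ry":-0.09,"rz":0.08}
```

View pics/w8.png

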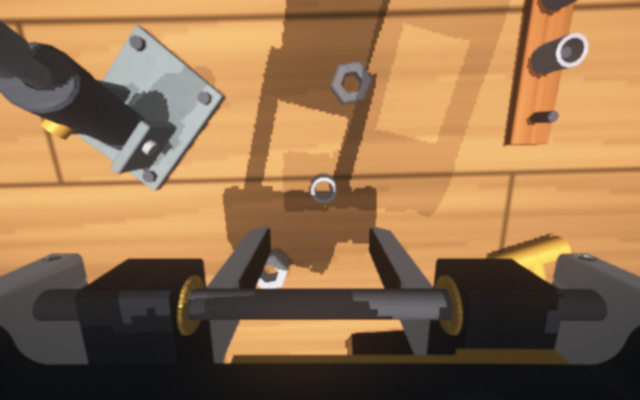

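Short-sleeve rim at (323,188.5); prediction is (323.3,189.7). Descending.

Call:
jog_arm --series '[{"x":0.002,"y":-0.004,"z":0.025,"rx":0.3,"ry":-0.2,"rz":0},{"x":0.002,"y":-0.003,"z":0.03,"rx":0.3,"ry":-0.2,"rz":0},{"x":0,"y":-0.003,"z":0.025,"rx":0.3,"ry":0,"rz":0},{"x":0,"y":0,"z":0.015,"rx":0,"ry":0,"rz":0},{"x":0,"y":0,"z":0,"rx":0,"ry":0,"rz":0}]' --claw 0.7

```text
time: 11.62
tool_pos: [0.6413, -0.1001, 0.048]
ee_rot: [3.132, -0.002, 1.549]
wrist_force: [-0.5, -0.4, -0.6]
width: 0.0653
```

Run:
```python
from h import *
from bench import robot
o=robot.get_obs();print(o["time"],o["tool_pos"],o["ee_rot"],o["width"])
plan(o,[.639,-.1065,.006],down(1.54),3)
```

```text
11.6167 [ 0.64133734 -0.10007655  0.04795941] [ 3.13220598e+00 -2.41477199e-03  1.54864434e+00] 0.06533635330377692
{"x":-0.0022,"y":-0.0009,"z":0.0140,"rx":0.18,"ry":-0.05,"rz":0.16},
{"x":-0.0022,"y":-0.0008,"z":0.0140,"rx":0.18,"ry":-0.05,"rz":0.16},
{"x":-0.0022,"y":-0.0008,"z":0.0140,"rx":0.18,"ry":-0.05,"rz":0.16}
```

Call:
jog_arm --series '[{"x":-0.005,"y":-0.002,"z":0.01,"rx":0.3,"ry":0,"rz":0.2},{"x":0,"y":0,"z":0.012,"rx":0.2,"ry":0,"rz":0},{"x":0,"y":0,"z":0.01,"rx":0,"ry":0,"rz":0},{"x":0,"y":0,"z":0,"rx":0,"ry":0,"rz":0},{"x":0,"y":0,"z":0,"rx":0,"ry":0,"rz":0}]' --claw 0.7

```text
time: 12.03
tool_pos: [0.6406, -0.1018, 0.0164]
ee_rot: [3.138, -0.003, 1.549]
wrist_force: [-0.9, 0.6, 0.7]
width: 0.0654
```

Run:
```python
from h import *
from bench import robot
o=robot.get_obs();print(o["time"],o["tool_pos"],o["ee_rot"],o["width"])
s=snapw("w9");print(proj(s,[.639,-.1065,.032]))
plan(o,[.639,-.1065,.006],down(1.54),1)
```

```text
12.0333 [ 0.6405659  -0.10177259  0.01636469] [ 3.13780306e+00 -2.74845290e-03  1.54897592e+00] 0.06540850423002394
[311.06451853 246.42828359]
{"x":-0.0048,"y":-0.0015,"z":0.0103,"rx":0.22,"ry":-0.16,"rz":0.51}
```

View pics/w9.png

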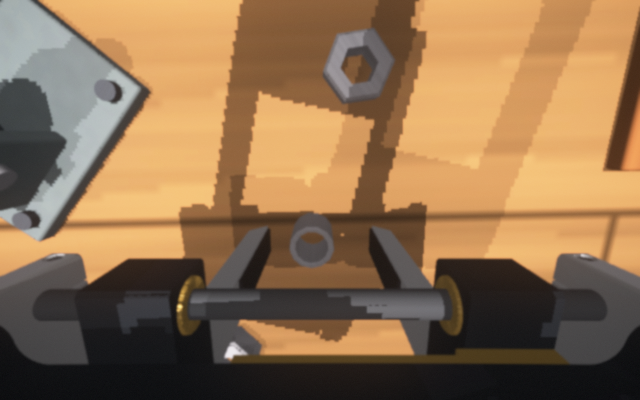

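The rim at (312,246) matches the prediction. Final correction, then grip.

Call:
jog_arm --series '[{"x":-0.005,"y":-0.0015,"z":0.008,"rx":0.2,"ry":-0.1,"rz":0.3},{"x":0,"y":0,"z":0.002,"rx":0,"ry":0,"rz":0},{"x":0,"y":0,"z":0,"rx":0,"ry":0,"rz":0}]' --claw 0.7

```text
time: 12.33
tool_pos: [0.6403, -0.1077, 0.0076]
ee_rot: [3.138, 0.0, 1.543]
wrist_force: [0.7, 0.1, 0.6]
width: 0.0658
```

Call:
jog_arm --series '[{"x":0,"y":0,"z":0,"rx":0,"ry":0,"rz":0},{"x":0,"y":0,"z":0,"rx":0,"ry":0,"rz":0},{"x":0,"y":0,"z":0,"rx":0,"ry":0,"rz":0},{"x":0,"y":0,"z":0,"rx":0,"ry":0,"rz":0},{"x":0,"y":0,"z":0,"rx":0,"ry":0,"rz":0},{"x":0,"y":0,"z":0,"rx":0,"ry":0,"rz":0},{"x":0,"y":0,"z":0,"rx":0,"ry":0,"rz":0},{"x":0,"y":0,"z":0,"rx":0,"ry":0,"rz":0},{"x":0,"y":0,"z":0,"rx":0,"ry":0,"rz":0}]' --claw 0

```text
time: 13.08
tool_pos: [0.641, -0.1083, 0.0088]
ee_rot: [3.136, 0.0, 1.542]
wrist_force: [0.6, -0.3, 0.0]
width: 0.0273
```

Run:
```python
from h import *
from bench import robot
o=robot.get_obs();print(o["time"],o["tool_pos"],o["ee_rot"],o["width"])
```

```text
13.0833 [ 0.6409707  -0.10826363  0.0087958 ] [3.13593904e+00 4.32630821e-04 1.54235217e+00] 0.027333409157569856
```

Call:
jog_arm --series '[{"x":0,"y":0,"z":-0.02,"rx":0.2,"ry":0,"rz":0},{"x":0.005,"y":0,"z":-0.025,"rx":0.1,"ry":0,"rz":-0.1},{"x":0.018,"y":-0.002,"z":-0.025,"rx":0,"ry":0,"rz":-0.1},{"x":0.028,"y":-0.003,"z":-0.015,"rx":0,"ry":0,"rz":-0.1},{"x":0.03,"y":-0.003,"z":-0.005,"rx":0,"ry":0,"rz":-0.1},{"x":0.03,"y":-0.003,"z":0,"rx":0,"ry":0,"rz":-0.1},{"x":0.03,"y":-0.003,"z":0,"rx":0,"ry":0,"rz":-0.1},{"x":0.03,"y":-0.003,"z":0,"rx":0,"ry":0,"rz":-0.1},{"x":0.025,"y":-0.003,"z":0,"rx":0,"ry":0,"rz":0},{"x":0.013,"y":-0.002,"z":0,"rx":0,"ry":0,"rz":0},{"x":0.005,"y":0,"z":0,"rx":0,"ry":0,"rz":0},{"x":0,"y":0,"z":0,"rx":0,"ry":0,"rz":0}]' --claw 0

```text
time: 14.08
tool_pos: [0.6215, 0.1136, 0.1005]
ee_rot: [-3.137, -0.001, 1.55]
wrist_force: [-1.1, -0.7, -1.3]
width: 0.0279
```

Run:
```python
from h import *
from bench import robot
o=robot.get_obs();print(o["time"],o["tool_pos"],o["ee_rot"],o["width"])
s=snapw("w10");print(proj(s,[.572,.1125,.0376]))
a=cv2.imread("pics/w10.png")[60:300,200:440];cv2.imwrite("pics/w10a.png",cv2.resize(a,None,fx=2.4,fy=2.4,interpolation=cv2.INTER_CUBIC))
```

```text
14.0833 [0.62150833 0.11356357 0.10053723] [-3.13743890e+00 -1.05009351e-03  1.55030539e+00] 0.027876214850508767
[316.39798554 157.38647039]
```

View pics/w10a.png

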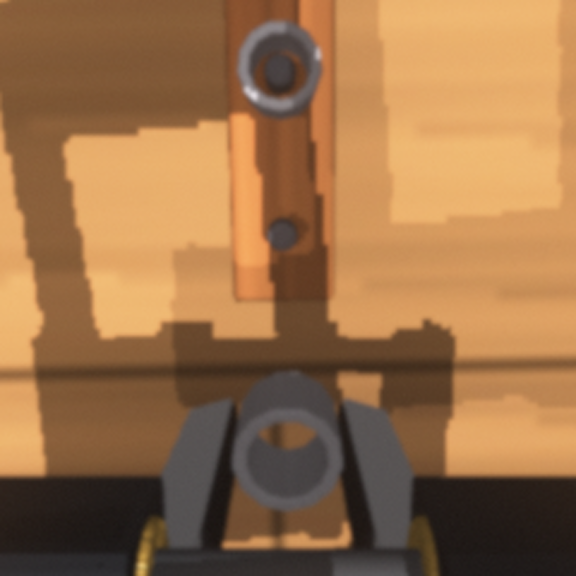

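Post top at (317.5,157.5), held rim at (320,250.8), racked rim a at (316,88).

Run:
```python
from h import *
import pickle
from bench import robot
s=pickle.load(open("w10.pkl","rb"))
print(unproj(s,(317.5,157.5),.0376),unproj(s,(320,250.8),.124),unproj(s,(316.25,88.3),.044))
o=robot.get_obs()
plan(o,[.572,.112,.075],down(1.56),3)
```

```text
[0.572114   0.11342692 0.0376    ] [0.61977361 0.11429321 0.124     ] [0.51847243 0.11368533 0.044     ]
{"x":-0.0006,"y":-0.0165,"z":0.0086,"rx":-0.08,"ry":-0.01,"rz":-0.20},
{"x":-0.0006,"y":-0.0165,"z":0.0085,"rx":-0.08,"ry":-0.01,"rz":-0.20},
{"x":-0.0005,"y":-0.0165,"z":0.0085,"rx":-0.08,"ry":-0.01,"rz":-0.20}
```

Call:
jog_arm --series '[{"x":-0.001,"y":-0.015,"z":0.005,"rx":-0.2,"ry":0,"rz":-0.2},{"x":-0.001,"y":-0.018,"z":0.01,"rx":0,"ry":0,"rz":-0.2},{"x":0,"y":-0.012,"z":0.01,"rx":0,"ry":0,"rz":0},{"x":0,"y":-0.002,"z":0,"rx":0,"ry":0,"rz":0},{"x":0,"y":0,"z":0,"rx":0,"ry":0,"rz":0}]' --claw 0

```text
time: 14.55
tool_pos: [0.5752, 0.1034, 0.0744]
ee_rot: [3.141, 0.003, 1.548]
wrist_force: [-0.0, -0.8, -0.2]
width: 0.0284
```

Run:
```python
from h import *
from bench import robot
o=robot.get_obs();print(o["time"],o["tool_pos"],o["ee_rot"],o["width"])
s=snapw("w11");
a=cv2.imread("pics/w11.png")[60:300,200:440];cv2.imwrite("pics/w11a.png",cv2.resize(a,None,fx=2.4,fy=2.4,interpolation=cv2.INTER_CUBIC))
plan(o,[.574,.1125,.06],down(1.56),1)
```

```text
14.55 [0.5752246  0.10342635 0.07437678] [3.14076056 0.00344451 1.54837424] 0.028376265057831845
{"x":0.0091,"y":-0.0014,"z":0.0143,"rx":0.05,"ry":0.20,"rz":-0.67}
```

View pics/w11a.png

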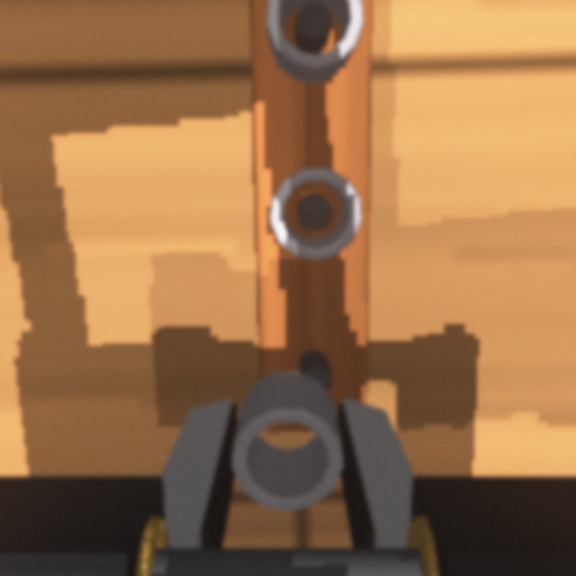

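Call:
jog_arm --series '[{"x":0.008,"y":-0.001,"z":0.005,"rx":0,"ry":0.2,"rz":-0.3},{"x":0.001,"y":0,"z":0,"rx":0,"ry":0,"rz":0},{"x":0,"y":0,"z":0,"rx":0,"ry":0,"rz":0},{"x":0,"y":0,"z":0,"rx":0,"ry":0,"rz":0}]' --claw 0

```text
time: 14.93
tool_pos: [0.5782, 0.1114, 0.0705]
ee_rot: [3.137, -0.0, 1.551]
wrist_force: [0.2, 0.8, -1.5]
width: 0.0276
```

Run:
```python
from h import *
from bench import robot
o=robot.get_obs();print(o["time"],o["tool_pos"],o["ee_rot"],o["width"])
s=snapw("w12");
a=cv2.imread("pics/w12.png")[60:300,200:440];cv2.imwrite("pics/w12a.png",cv2.resize(a,None,fx=2.4,fy=2.4,interpolation=cv2.INTER_CUBIC))
plan(o,[.574,.1125,.06],down(1.56),1)
```

```text
14.9333 [0.57816706 0.1114344  0.07051387] [ 3.13682187e+00 -3.24797972e-04  1.55100745e+00] 0.027635455217666208
{"x":0.0010,"y":-0.0042,"z":0.0105,"rx":0.27,"ry":-0.02,"rz":-0.52}
```

View pics/w12a.png

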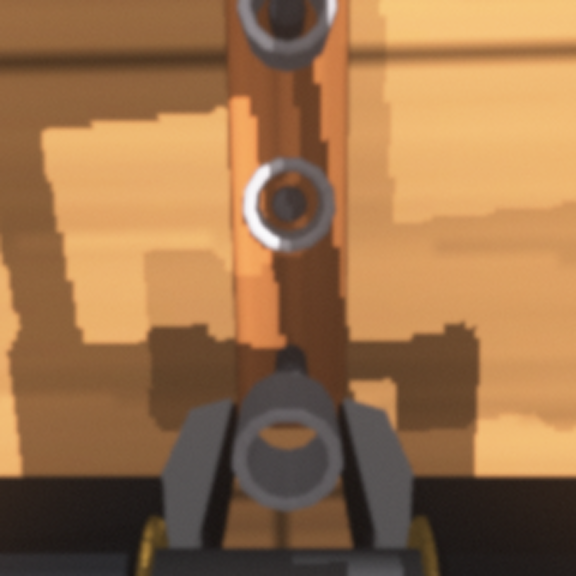

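Run:
```python
from h import *
import pickle
s=pickle.load(open("w12.pkl","rb"));print(unproj(s,(320.4,145),.044), unproj(s,(320,250.8),.0705+.0235))
```

```text
[0.51745669 0.11377026 0.044     ] [0.57621147 0.11221904 0.094     ]
```

Call:
jog_arm --series '[{"x":0.001,"y":-0.0045,"z":0.007,"rx":0.3,"ry":0,"rz":-0.3},{"x":0,"y":0,"z":0.001,"rx":0,"ry":0,"rz":0},{"x":0,"y":0,"z":0,"rx":0,"ry":0,"rz":0}]' --claw 0

```text
time: 15.23
tool_pos: [0.5744, 0.1129, 0.0625]
ee_rot: [3.141, -0.0, 1.557]
wrist_force: [0.8, 0.4, -0.6]
width: 0.0278
```

Call:
jog_arm --series '[{"x":0,"y":0,"z":0.01,"rx":0,"ry":0,"rz":0},{"x":0,"y":0,"z":0.012,"rx":0,"ry":0,"rz":0},{"x":0,"y":0,"z":0.01,"rx":0,"ry":0,"rz":0},{"x":0,"y":0,"z":0.007,"rx":0,"ry":0,"rz":0},{"x":0,"y":0,"z":0.003,"rx":0,"ry":0,"rz":0},{"x":0,"y":0,"z":0,"rx":0,"ry":0,"rz":0}]' --claw 0

```text
time: 15.73
tool_pos: [0.5755, 0.1134, 0.0198]
ee_rot: [3.138, -0.001, 1.558]
wrist_force: [-0.9, -0.2, -0.5]
width: 0.0279
```

Call:
jog_arm --series '[{"x":0,"y":-0.001,"z":0.002,"rx":0,"ry":0,"rz":0},{"x":0,"y":0,"z":0,"rx":0,"ry":0,"rz":0}]' --claw 0

```text
time: 15.9
tool_pos: [0.5761, 0.1133, 0.0201]
ee_rot: [3.134, -0.001, 1.558]
wrist_force: [0.4, -0.4, -1.2]
width: 0.0279
```

Call:
jog_arm --series '[{"x":0,"y":-0.001,"z":0.003,"rx":0.2,"ry":0,"rz":0},{"x":0,"y":0,"z":0.001,"rx":0,"ry":0,"rz":0},{"x":0,"y":0,"z":0,"rx":0,"ry":0,"rz":0}]' --claw 0

```text
time: 16.15
tool_pos: [0.577, 0.1134, 0.0199]
ee_rot: [3.132, -0.002, 1.558]
wrist_force: [0.3, 0.2, 0.5]
width: 0.0277
```

Run:
```python
from h import *
from bench import robot
o=robot.get_obs();print(o["time"],o["tool_pos"],o["wrist_force"],o["wrist_torque"])
s=snapw("w13"); s2=snapw("s13","scene")
cv2.imwrite("pics/s13a.png",cv2.resize(s2["img"][230:310,330:410,::-1],None,fx=7,fy=7,interpolation=cv2.INTER_CUBIC))
a=cv2.imread("pics/w13.png")[60:300,200:440];cv2.imwrite("pics/w13a.png",cv2.resize(a,None,fx=2.4,fy=2.4,interpolation=cv2.INTER_CUBIC))
```

```text
16.15 [0.5770196  0.11339613 0.0198929 ] [0.31752739 0.19191834 0.46639738] [0.06174286 0.12097252 0.000142  ]
```

View pics/w13a.png

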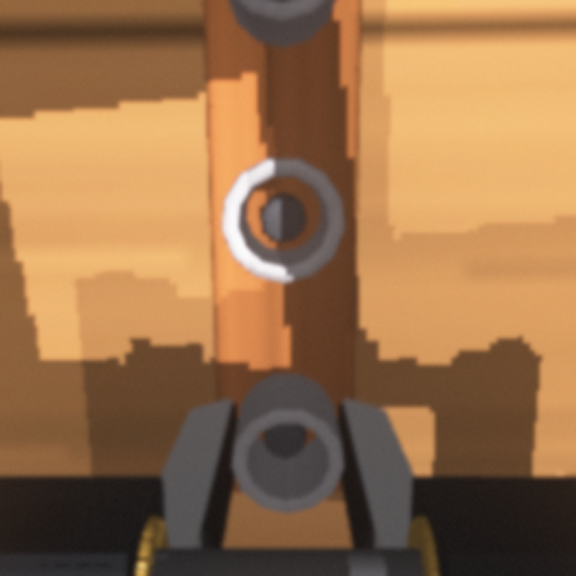

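View pics/s13a.png

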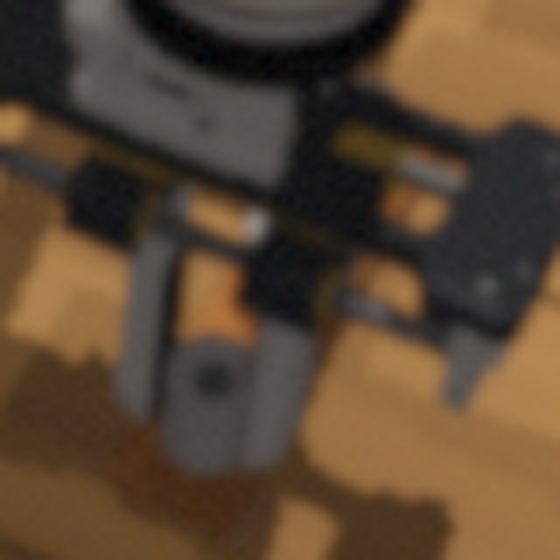

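The post shows inside the sleeve's bore and the sleeve is down against the bar, so I'll release.

Call:
jog_arm --series '[{"x":0,"y":-0.002,"z":0,"rx":0.3,"ry":0,"rz":0},{"x":0,"y":-0.001,"z":0,"rx":0.2,"ry":0,"rz":0},{"x":0,"y":0,"z":0,"rx":0,"ry":0,"rz":0}]' --claw 0

```text
time: 16.5
tool_pos: [0.5755, 0.1134, 0.0198]
ee_rot: [3.138, -0.002, 1.557]
wrist_force: [-0.3, -0.9, 4.2]
width: 0.0279
```

Call:
jog_arm --series '[{"x":0,"y":0,"z":0,"rx":0,"ry":0,"rz":0},{"x":0,"y":0,"z":0,"rx":0,"ry":0,"rz":0},{"x":0,"y":0,"z":0,"rx":0,"ry":0,"rz":0},{"x":0,"y":0,"z":0,"rx":0,"ry":0,"rz":0},{"x":0,"y":0,"z":-0.015,"rx":0,"ry":0,"rz":0},{"x":0,"y":0,"z":-0.03,"rx":0,"ry":0,"rz":0},{"x":0,"y":0,"z":-0.035,"rx":0,"ry":0,"rz":0},{"x":0,"y":0,"z":-0.035,"rx":0,"ry":0,"rz":0},{"x":0,"y":0,"z":-0.035,"rx":0,"ry":0,"rz":0},{"x":0,"y":0,"z":-0.02,"rx":0,"ry":0,"rz":0}]' --claw 0.7

```text
time: 17.33
tool_pos: [0.5662, 0.1125, 0.18]
ee_rot: [-3.11, 0.002, 1.558]
wrist_force: [-0.4, -0.3, 0.3]
width: 0.0659
```

Run:
```python
from h import *
from bench import robot
o=robot.get_obs();print(o["time"],o["tool_pos"],o["ee_rot"])
s=snapw("w14"); s2=snapw("s14","scene")
cv2.imwrite("pics/s14a.png",cv2.resize(s2["img"][230:340,330:480,::-1],None,fx=5,fy=5,interpolation=cv2.INTER_CUBIC))
```

```text
17.3333 [0.56621292 0.11245071 0.18000909] [-3.11025396e+00  1.94693146e-03  1.55761860e+00]
```

View pics/w14.png

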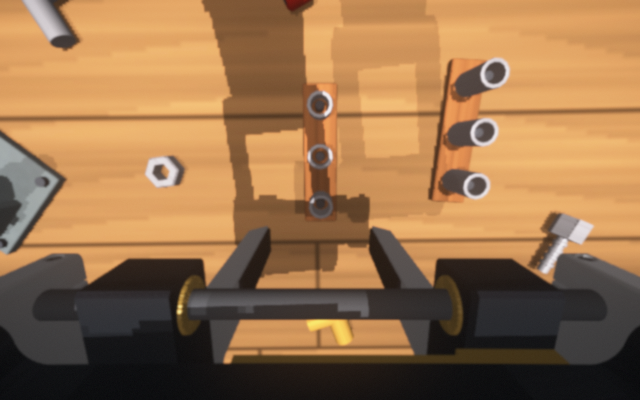

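View pics/s14a.png

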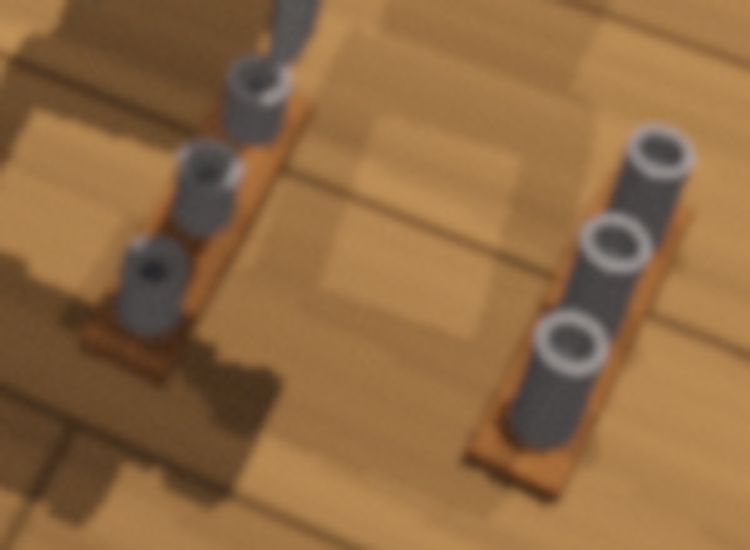

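Both sleeves are seated and each row shows three equal-height tubes. Now I'll line up on the rod axis from further out.

```bash
cat >> h.py <<'E'
def rodrot(az,tilt=20.,jaw=None):
    a=np.radians(az);t=np.radians(tilt); d=np.array([np.sin(t)*np.cos(a),np.sin(t)*np.sin(a),np.cos(t)])
    x=np.array([np.cos(a-np.pi/2),np.sin(a-np.pi/2),0]);z=-d;y=np.cross(z,x)
    return np.c_[x,y,z],d
E
python3 - <<'E'
from h import *
from bench import robot
o=robot.get_obs();print(o["time"],o["joint_positions"].round(2))
M,d=rodrot(138.5)
m=np.array([.545,-.2735,.138]);print(d,R.from_matrix(M).as_euler('xyz'))
plan(o,m+.12*d,M,12)
E
```

```text
17.4333 [ 0.1   0.18  1.32  0.    1.67 -1.46]
[-0.25615794  0.2266294   0.93969262] [2.79252680e+00 2.22044605e-16 8.46484687e-01]
{"x":-0.0300,"y":-0.0042,"z":-0.0057,"rx":-1.71,"ry":-0.54,"rz":3.37},
{"x":-0.0302,"y":-0.0023,"z":-0.0055,"rx":-1.71,"ry":-0.54,"rz":3.37},
{"x":-0.0303,"y":-0.0003,"z":-0.0052,"rx":-1.71,"ry":-0.54,"rz":3.37},
{"x":-0.0304,"y":0.0016,"z":-0.0049,"rx":-1.71,"ry":-0.54,"rz":3.37},
{"x":-0.0302,"y":0.0035,"z":-0.0045,"rx":-1.71,"ry":-0.54,"rz":3.37},
{"x":-0.0300,"y":0.0054,"z":-0.0041,"rx":-1.71,"ry":-0.54,"rz":3.37},
{"x":-0.0297,"y":0.0073,"z":-0.0037,"rx":-1.71,"ry":-0.54,"rz":3.37},
{"x":-0.0292,"y":0.0091,"z":-0.0031,"rx":-1.71,"ry":-0.54,"rz":3.37},
{"x":-0.0287,"y":0.0109,"z":-0.0026,"rx":-1.71,"ry":-0.54,"rz":3.37},
{"x":-0.0280,"y":0.0127,"z":-0.0019,"rx":-1.71,"ry":-0.54,"rz":3.37},
{"x":-0.0272,"y":0.0143,"z":-0.0013,"rx":-1.71,"ry":-0.54,"rz":3.37},
{"x":-0.0263,"y":0.0159,"z":-0.0006,"rx":-1.71,"ry":-0.54,"rz":3.37}
```

Call:
jog_arm --series '[{"x":-0.02,"y":-0.003,"z":-0.01,"rx":-1.7,"ry":-0.5,"rz":3.4},{"x":-0.03,"y":-0.002,"z":-0.01,"rx":-1.7,"ry":-0.5,"rz":3.4},{"x":-0.03,"y":0,"z":-0.008,"rx":-1.7,"ry":-0.5,"rz":3.4},{"x":-0.03,"y":0.0015,"z":-0.006,"rx":-1.7,"ry":-0.5,"rz":3.4},{"x":-0.03,"y":0.0035,"z":-0.005,"rx":-1.7,"ry":-0.5,"rz":3.4},{"x":-0.03,"y":0.0055,"z":-0.005,"rx":-1.7,"ry":-0.5,"rz":3.4},{"x":-0.03,"y":0.0075,"z":-0.004,"rx":-1.7,"ry":-0.5,"rz":3.4},{"x":-0.03,"y":0.009,"z":-0.004,"rx":-1.7,"ry":-0.5,"rz":3.4},{"x":-0.029,"y":0.011,"z":-0.003,"rx":-1.7,"ry":-0.5,"rz":3.4},{"x":-0.028,"y":0.0125,"z":-0.002,"rx":-1.7,"ry":-0.5,"rz":3.4},{"x":-0.025,"y":0.0135,"z":-0.001,"rx":-1.7,"ry":-0.5,"rz":3.4},{"x":-0.015,"y":0.01,"z":0,"rx":-1.2,"ry":-0.3,"rz":2.5}]' --claw 0.7

```text
time: 18.43
tool_pos: [0.5036, -0.2297, 0.2349]
ee_rot: [2.828, 0.009, 0.834]
wrist_force: [0.3, 0.9, 0.6]
width: 0.0657
```

Run:
```python
from h import *
from bench import robot
o=robot.get_obs();print(o["time"],o["tool_pos"],o["ee_rot"],o["joint_positions"].round(2))
M,d=rodrot(138.5)
m=np.array([.545,-.2735,.138])
plan(o,m+.12*d,M,3)
```

```text
18.4333 [ 0.50355034 -0.22968042  0.23490471] [2.82821993 0.00916998 0.83365625] [-0.47 -0.13  1.56 -0.09  1.41 -1.31]
{"x":-0.0018,"y":0.0077,"z":-0.0031,"rx":-0.68,"ry":0.25,"rz":-0.17},
{"x":-0.0018,"y":0.0077,"z":-0.0030,"rx":-0.68,"ry":0.25,"rz":-0.17},
{"x":-0.0018,"y":0.0077,"z":-0.0029,"rx":-0.68,"ry":0.25,"rz":-0.17}
```

Call:
jog_arm --series '[{"x":-0.001,"y":0.008,"z":-0.005,"rx":-0.9,"ry":-0.3,"rz":-0.2},{"x":0,"y":0.008,"z":-0.005,"rx":-0.9,"ry":0,"rz":-0.2},{"x":0,"y":0.005,"z":-0.003,"rx":-0.3,"ry":0,"rz":0},{"x":0,"y":0,"z":0,"rx":0,"ry":0,"rz":0},{"x":0,"y":0,"z":0,"rx":0,"ry":0,"rz":0}]' --claw 0.7

```text
time: 18.85
tool_pos: [0.5133, -0.2413, 0.2478]
ee_rot: [2.8, 0.02, 0.839]
wrist_force: [-0.4, -0.3, -0.3]
width: 0.0658
```

Run:
```python
from h import *
from bench import robot
o=robot.get_obs();print(o["time"],o["tool_pos"],o["ee_rot"])
s=snapw("w15")
M,d=rodrot(138.5)
m=np.array([.545,-.2735,.138])
print(proj(s,m),proj(s,m+.054*d),proj(s,o["tool_pos"]))
plan(o,m+.12*d,M,1)
```

```text
18.85 [ 0.51330798 -0.24129184  0.24779045] [2.80005209 0.01977701 0.83875768]
[318.59875688 204.80685744] [317.17372747 219.02709981] [319.06983958 239.56660384]
{"x":-0.0031,"y":0.0048,"z":-0.0014,"rx":-0.44,"ry":1.22,"rz":-0.03}
```

View pics/w15.png

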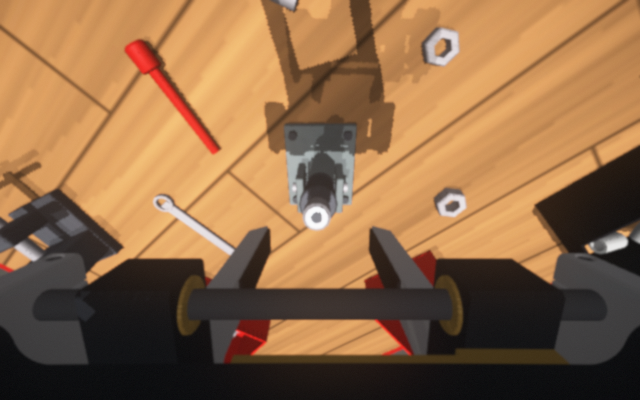

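Run:
```python
import cv2
a=cv2.imread("pics/w15.png")[110:240,260:380];cv2.imwrite("pics/w15a.png",cv2.resize(a,None,fx=4.6,fy=4.6,interpolation=cv2.INTER_CUBIC))
```

```text
(no output)
```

View pics/w15a.png

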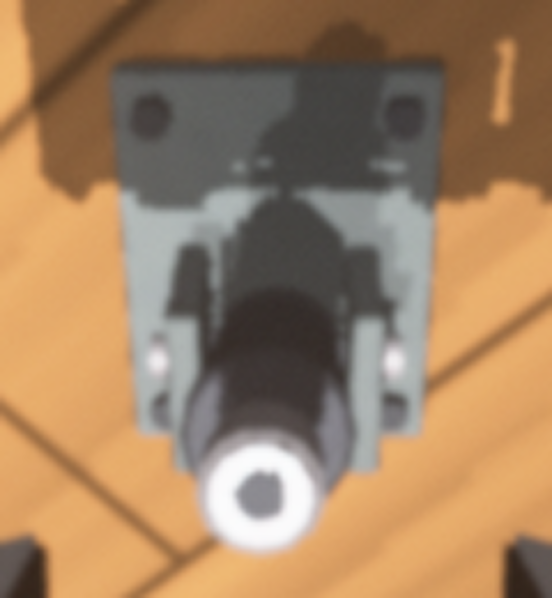

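Run:
```python
from h import *
import pickle
s=pickle.load(open("w15.pkl","rb"))
c=np.array([unproj(s,(260+a/4.6,110+b/4.6),.012)[:2] for a,b in[(113,68),(443,68),(418,432),(137,432)]])
print(c.round(4),c.mean(0).round(4))
for i in range(4):
    e=c[(i+1)%4]-c[i];print(np.hypot(*e).round(4),np.degrees(np.arctan2(e[1],e[0])).round(1))
az=np.degrees(np.arctan2(*(c[0]-c[3]+c[1]-c[2])[::-1]));print(az)
M,d=rodrot(138.5)
for zt in(.188,.1887): 
  h=unproj(s,(317,216.5),zt);print(h,"mouth",h-.054*d,"stand frame",)
ctr=c.mean(0)
x=-np.array([np.cos(np.radians(138.5)),np.sin(np.radians(138.5))]);y=np.array([-x[1],x[0]])
print((h[:2]-ctr)@x,(h[:2]-ctr)@y)
```

```text
[[ 0.4778 -0.2789]
 [ 0.5424 -0.2061]
 [ 0.6383 -0.2916]
 [ 0.5736 -0.3655]] [ 0.558  -0.2855]
0.0974 48.4
0.1284 -41.7
0.0982 -131.2
0.1291 137.9
138.08669509321774
[ 0.52938491 -0.25988127  0.188     ] mouth [ 0.54321744 -0.27211925  0.1372566 ] stand frame
[ 0.52902066 -0.25952586  0.1887    ] mouth [ 0.54285319 -0.27176384  0.1379566 ] stand frame
-0.038924195039475085 0.00026574244067104834
```

Run:
```python
from h import *
from bench import robot
o=robot.get_obs()
M,d=rodrot(138.3);m=np.array([.5432,-.2718,.1378])
print(R.from_matrix(M).as_euler('xyz'))
plan(o,m+.09*d,M,3)
```

```text
[2.7925268  0.         0.84299403]
{"x":-0.0008,"y":0.0009,"z":0.0093,"rx":-0.14,"ry":0.38,"rz":0.06},
{"x":-0.0009,"y":0.0009,"z":0.0093,"rx":-0.14,"ry":0.38,"rz":0.06},
{"x":-0.0010,"y":0.0008,"z":0.0093,"rx":-0.14,"ry":0.38,"rz":0.06}
```

Call:
jog_arm --series '[{"x":-0.001,"y":0.001,"z":0.01,"rx":-0.2,"ry":0.6,"rz":0},{"x":-0.001,"y":0.001,"z":0.01,"rx":-0.2,"ry":0.5,"rz":0},{"x":-0.001,"y":0,"z":0.006,"rx":0,"ry":0.1,"rz":0},{"x":0,"y":0,"z":0,"rx":0,"ry":0,"rz":0},{"x":0,"y":0,"z":0,"rx":0,"ry":0,"rz":0}]' --claw 0.7

```text
time: 19.32
tool_pos: [0.5215, -0.2471, 0.2231]
ee_rot: [2.794, -0.002, 0.854]
wrist_force: [0.2, -0.3, -0.6]
width: 0.0657
```

Run:
```python
from h import *
from bench import robot
o=robot.get_obs();print(o["time"],o["tool_pos"],o["ee_rot"])
M,d=rodrot(138.3);m=np.array([.5432,-.2718,.1378])
s=snapw("w16");print(proj(s,m+.054*d))
a=s["img"][110:270,240:400,::-1];cv2.imwrite("pics/w16a.png",cv2.resize(a,None,fx=3.6,fy=3.6,interpolation=cv2.INTER_CUBIC))
plan(o,m+.09*d,M,1)
```

```text
19.3167 [ 0.52147738 -0.24705137  0.22313784] [ 2.79373932e+00 -1.50862782e-03  8.53885157e-01]
[313.80816722 224.40236463]
{"x":-0.0040,"y":0.0015,"z":0.0013,"rx":-0.07,"ry":-0.29,"rz":0.56}
```

View pics/w16a.png

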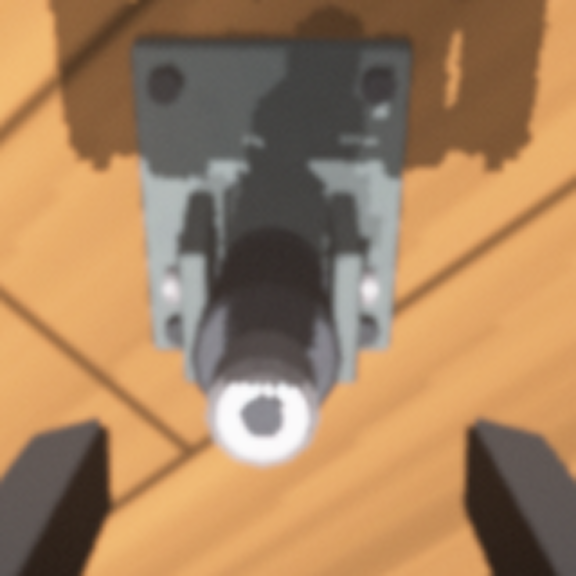

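Call:
jog_arm --series '[{"x":-0.004,"y":0.0015,"z":0.01,"rx":0,"ry":-0.2,"rz":0.5},{"x":-0.0005,"y":0,"z":0.015,"rx":0,"ry":0,"rz":0},{"x":0,"y":0,"z":0.012,"rx":0,"ry":0,"rz":0},{"x":0,"y":0,"z":0,"rx":0,"ry":0,"rz":0},{"x":0,"y":0,"z":0,"rx":0,"ry":0,"rz":0}]' --claw 0.7

```text
time: 19.78
tool_pos: [0.5306, -0.2607, 0.1887]
ee_rot: [2.79, -0.001, 0.844]
wrist_force: [-0.0, -0.3, 0.4]
width: 0.0656
```

Run:
```python
from h import *
from bench import robot
o=robot.get_obs();print(o["time"],o["tool_pos"],o["ee_rot"])
M,d=rodrot(138.3);m=np.array([.5432,-.2718,.1378])
s=snapw("w17");print(proj(s,m+.054*d))
a=s["img"][110:290,240:400,::-1];cv2.imwrite("pics/w17a.png",cv2.resize(a,None,fx=3.2,fy=3.2,interpolation=cv2.INTER_CUBIC))
plan(o,m+.02*d,M,1)
```

```text
19.7833 [ 0.53063773 -0.2606885   0.18866747] [ 2.79015187e+00 -1.45849953e-03  8.44226424e-01]
[319.15373116 237.53016987]
{"x":0.0000,"y":-0.0017,"z":0.0335,"rx":0.14,"ry":-0.10,"rz":0.04}
```

View pics/w17a.png

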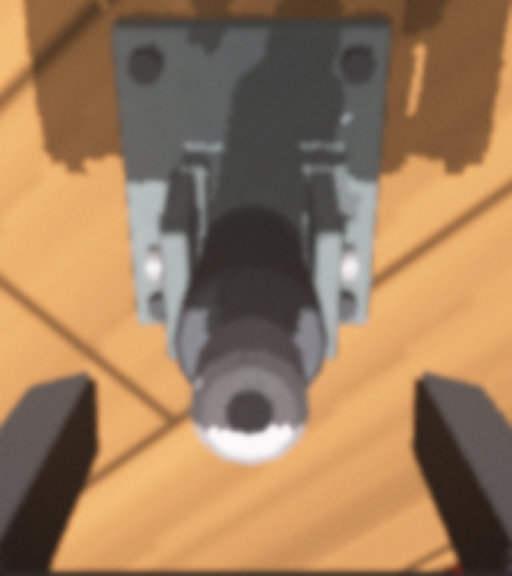

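Call:
jog_arm --series '[{"x":-0.001,"y":-0.001,"z":0.012,"rx":0.1,"ry":0,"rz":0},{"x":0,"y":-0.0005,"z":0.012,"rx":0,"ry":0,"rz":0},{"x":0,"y":0,"z":0.007,"rx":0,"ry":0,"rz":0},{"x":0,"y":0,"z":0,"rx":0,"ry":0,"rz":0},{"x":0,"y":0,"z":0,"rx":0,"ry":0,"rz":0}]' --claw 0.7

```text
time: 20.25
tool_pos: [0.5377, -0.2683, 0.1569]
ee_rot: [2.791, -0.002, 0.844]
wrist_force: [-0.5, -0.1, 1.2]
width: 0.0657
```

Run:
```python
from h import *
from bench import robot
o=robot.get_obs();print(o["time"],o["tool_pos"],o["ee_rot"],o["wrist_force"])
M,d=rodrot(138.3);m=np.array([.5432,-.2718,.1378])
s=snapw("w18");print(proj(s,m+.054*d))
a=s["img"][150:290,240:400,::-1];cv2.imwrite("pics/w18a.png",cv2.resize(a,None,fx=4,fy=4,interpolation=cv2.INTER_CUBIC))
plan(o,m+.02*d,M,1)
```

```text
20.25 [ 0.5376894  -0.26832546  0.15690501] [ 2.79099335e+00 -1.67946361e-03  8.44095334e-01] [-0.4848059  -0.12252061  1.22521056]
[321.10345901 260.91886645]
{"x":0.0011,"y":-0.0005,"z":0.0002,"rx":0.09,"ry":-0.11,"rz":0.03}
```

View pics/w18a.png

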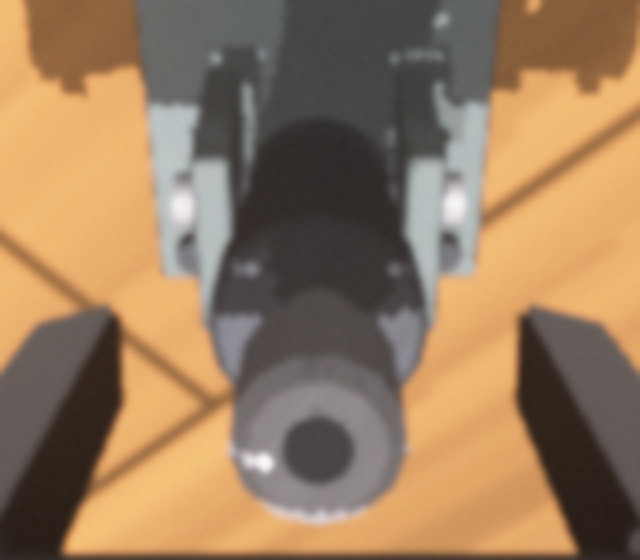

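The head centre (col 319.8) sits at the finger mid-line (320). Closing in stages.

Call:
jog_arm --series '[{"x":0,"y":0,"z":0,"rx":0,"ry":0,"rz":0},{"x":0,"y":0,"z":0,"rx":0,"ry":0,"rz":0},{"x":0,"y":0,"z":0,"rx":0,"ry":0,"rz":0},{"x":0,"y":0,"z":0,"rx":0,"ry":0,"rz":0},{"x":0,"y":0,"z":0,"rx":0,"ry":0,"rz":0},{"x":0,"y":0,"z":0,"rx":0,"ry":0,"rz":0}]' --claw 0.31

```text
time: 20.8
tool_pos: [0.5384, -0.2685, 0.1591]
ee_rot: [2.788, -0.002, 0.844]
wrist_force: [0.9, -0.4, -0.5]
width: 0.0306
```

Run:
```python
from h import *
from bench import robot
o=robot.get_obs();print(o["time"],o["tool_pos"],o["ee_rot"],o["wrist_force"],o["width"])
s=snapw("w19")
a=s["img"][150:290,240:400,::-1];cv2.imwrite("pics/w19a.png",cv2.resize(a,None,fx=4,fy=4,interpolation=cv2.INTER_CUBIC))
```

```text
20.8 [ 0.53837318 -0.26848898  0.1590557 ] [ 2.78784327e+00 -2.32456994e-03  8.44448391e-01] [ 0.94155411 -0.37494504 -0.49005435] 0.030578985885690704
```

View pics/w19a.png

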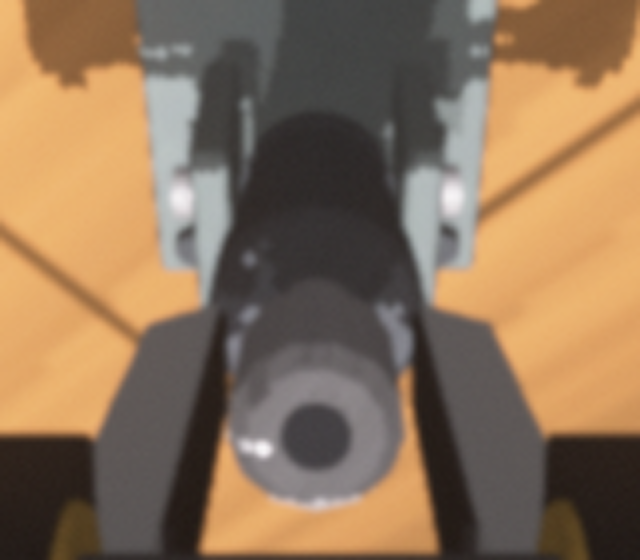

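Call:
jog_arm --series '[{"x":-0.0005,"y":0,"z":0.001,"rx":0.1,"ry":0,"rz":0},{"x":0,"y":0,"z":0,"rx":0,"ry":0,"rz":0},{"x":0,"y":0,"z":0,"rx":0,"ry":0,"rz":0},{"x":0,"y":0,"z":0,"rx":0,"ry":0,"rz":0}]' --claw 0

```text
time: 21.18
tool_pos: [0.5384, -0.2691, 0.1587]
ee_rot: [2.789, -0.003, 0.844]
wrist_force: [0.1, 0.5, 0.6]
width: 0.0254
```

Run:
```python
from h import *
from bench import robot
o=robot.get_obs();print(o["time"],o["tool_pos"],o["ee_rot"],o["width"]); M=RR(o["ee_rot"]);print("tool-frame F",M.T@o["wrist_force"],"T",M.T@o["wrist_torque"])
s=snapw("w20")
a=s["img"][150:290,240:400,::-1];cv2.imwrite("pics/w20a.png",cv2.resize(a,None,fx=4,fy=4,interpolation=cv2.INTER_CUBIC))
```

```text
21.1833 [ 0.53837901 -0.26914839  0.15866817] [ 2.78907480e+00 -2.56094244e-03  8.44436063e-01] 0.02541381923258569
tool-frame F [ 0.45236881 -0.07226649 -0.62609357] T [0.16107446 0.00194427 0.01401095]
```

View pics/w20a.png

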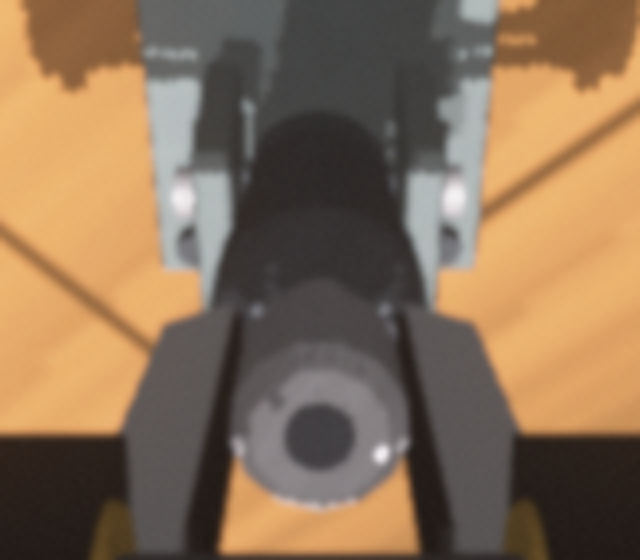

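Gripped with negligible side load. Drawing gently.

Call:
jog_arm --series '[{"x":0,"y":0,"z":-0.003,"rx":0,"ry":0,"rz":0},{"x":0,"y":0,"z":-0.004,"rx":0,"ry":0,"rz":0},{"x":0,"y":0,"z":-0.003,"rx":0,"ry":0,"rz":0},{"x":0,"y":0,"z":0,"rx":0,"ry":0,"rz":0}]' --claw 0

```text
time: 21.57
tool_pos: [0.536, -0.2672, 0.1665]
ee_rot: [2.789, -0.002, 0.844]
wrist_force: [1.1, -0.7, -1.4]
width: 0.0257
```

```bash
cat > chk.py <<'E'
from h import *
from bench import robot
o=robot.get_obs();M=RR(o["ee_rot"]);Mr,d=rodrot(138.3)
p0=np.array([.5384,-.2691,.1587]);v=o["tool_pos"]-p0
print(o["time"],o["tool_pos"],o["ee_rot"].round(4),o["width"]);print("F",(M.T@o["wrist_force"]).round(2),"T",(M.T@o["wrist_torque"]).round(3))
print("drawn/lat in rod frame x,y:",v@d,v@Mr[:,0],v@Mr[:,1])
plan(o,p0+.04*d,Mr,1)
E
python3 chk.py
```

```text
21.5667 [ 0.53604243 -0.26715626  0.16654458] [ 2.7894e+00 -2.4000e-03  8.4450e-01] 0.02569640401713305
F [0.2  0.76 1.81] T [-0.066 -0.024 -0.005]
drawn/lat in rod frame x,y: 0.00841578290676568 -0.0001170556219047854 -0.00018615014934492472
{"x":0.0002,"y":0.0003,"z":-0.0316,"rx":0.18,"ry":-0.16,"rz":0.03}
```

Straight, with low force. Continuing.

Call:
jog_arm --series '[{"x":0,"y":0,"z":-0.004,"rx":0,"ry":0,"rz":0},{"x":0,"y":0,"z":-0.005,"rx":0,"ry":0,"rz":0},{"x":0,"y":0,"z":-0.005,"rx":0,"ry":0,"rz":0},{"x":0,"y":0,"z":-0.003,"rx":0,"ry":0,"rz":0},{"x":0,"y":0,"z":0,"rx":0,"ry":0,"rz":0}]' --claw 0

```text
time: 21.98
tool_pos: [0.5312, -0.2629, 0.1836]
ee_rot: [2.79, -0.002, 0.844]
wrist_force: [1.4, -1.1, -4.0]
width: 0.0256
```

```bash
python3 chk.py
```

```text
21.9833 [ 0.53118157 -0.26288519  0.1836206 ] [ 2.7898e+00 -2.4000e-03  8.4450e-01] 0.02555473676393188
F [0.09 0.34 4.44] T [-0.108  0.091 -0.017]
drawn/lat in rod frame x,y: 0.026675045666869377 -0.00016170623952949025 -0.0004261369010569719
{"x":0.0002,"y":0.0005,"z":-0.0133,"rx":0.16,"ry":-0.16,"rz":0.03}
```

Call:
jog_arm --series '[{"x":0,"y":0.0002,"z":-0.004,"rx":0,"ry":0,"rz":0},{"x":0,"y":0.0002,"z":-0.004,"rx":0,"ry":0,"rz":0},{"x":0,"y":0,"z":-0.003,"rx":0,"ry":0,"rz":0},{"x":0,"y":0,"z":-0.001,"rx":0,"ry":0,"rz":0},{"x":0,"y":0,"z":0,"rx":0,"ry":0,"rz":0},{"x":0,"y":0,"z":0,"rx":0,"ry":0,"rz":0}]' --claw 0

```text
time: 22.48
tool_pos: [0.5275, -0.2597, 0.1963]
ee_rot: [2.791, -0.002, 0.845]
wrist_force: [2.2, -1.0, -4.1]
width: 0.0257
```

```bash
python3 chk.py
python3 - <<'E'
from h import *
s=snapw("w21");a=s["img"][110:290,220:420,::-1];cv2.imwrite("pics/w21a.png",cv2.resize(a,None,fx=3.2,fy=3.2,interpolation=cv2.INTER_CUBIC))
s=snapw("s21","scene");a=s["img"][120:260,150:290,::-1];cv2.imwrite("pics/s21a.png",cv2.resize(a,None,fx=4,fy=4,interpolation=cv2.INTER_CUBIC))
a=s["img"][230:340,330:480,::-1];cv2.imwrite("pics/s21b.png",cv2.resize(a,None,fx=4,fy=4,interpolation=cv2.INTER_CUBIC))
E
```

```text
22.4833 [ 0.52748474 -0.25969555  0.19630228] [ 2.7906e+00 -2.3000e-03  8.4450e-01] 0.02565241000374968
F [0.67 0.79 4.66] T [-0.215  0.098 -0.008]
drawn/lat in rod frame x,y: 0.0402616866664421 -0.00023943921855736763 -0.0006763516418251176
{"x":0.0002,"y":0.0007,"z":0.0003,"rx":0.11,"ry":-0.16,"rz":0.04}
```

View pics/w21a.png

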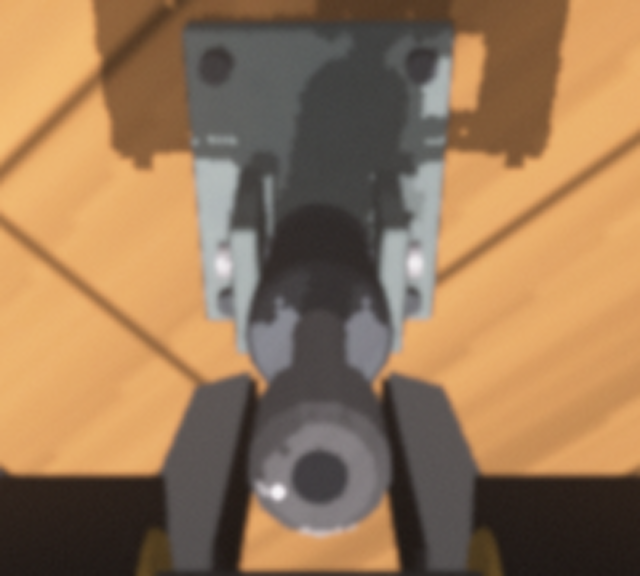

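View pics/s21a.png

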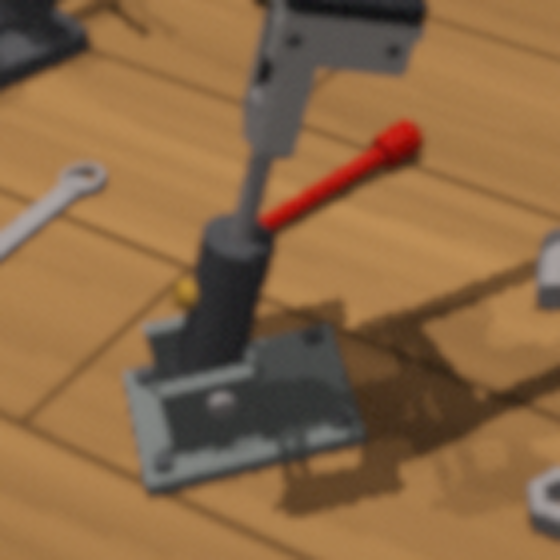

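View pics/s21b.png

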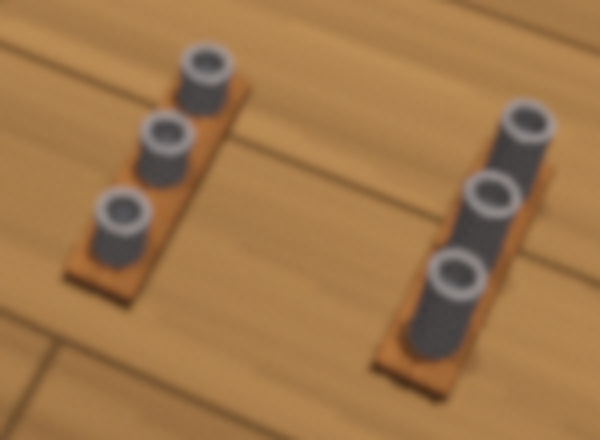

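The rod is drawn with no slip: head at image row 258.75 now, 259 before. All six sleeves stand on their posts. A short hold, then hand in.

Call:
jog_arm --series '[{"x":0,"y":0,"z":0,"rx":0,"ry":0,"rz":0},{"x":0,"y":0,"z":0,"rx":0,"ry":0,"rz":0},{"x":0,"y":0,"z":0,"rx":0,"ry":0,"rz":0},{"x":0,"y":0,"z":0,"rx":0,"ry":0,"rz":0}]' --claw 0

```text
time: 22.92
tool_pos: [0.5275, -0.2597, 0.1963]
ee_rot: [2.791, -0.002, 0.844]
wrist_force: [2.0, -1.6, -2.6]
width: 0.0255
```

```bash
python3 chk.py && python3 -c "
from bench import ticket
print(ticket.close_job())"
```

```text
22.9167 [ 0.52754829 -0.25974483  0.19630622] [ 2.7907e+00 -2.4000e-03  8.4450e-01] 0.025530247939696996
F [0.13 1.57 3.3 ] T [-0.161  0.037 -0.018]
drawn/lat in rod frame x,y: 0.04023794689584487 -0.00023396311479138764 -0.0005996141122472377
{"x":0.0002,"y":0.0006,"z":0.0002,"rx":0.11,"ry":-0.16,"rz":0.03}
the job is handed in; nothing more can be done
None
```

Both loose sleeves are on the empty posts of their own rows, fully down and released, and the piston rod is held 40 mm further out of its bore. I handed the job in at 22.9 s; no verdict was reported.

**Sleeves:** the last scene pictures show each row with three tubes of equal height, and the racked ones appear unmoved. I judged the final seating from those pictures and did not measure it as numbers.

**Rod:** the last check showed 40.2 mm drawn, with under 1 mm of sideways drift. The gripper was within about 0.2° of the estimated bore axis. The wrist force was about 4 N, mostly the rod's weight. The head did not slip in the jaws between the pictures before and after the draw.

**What disagreed:** the top camera was about 4–6 mm off in y against the scene and wrist cameras, so I used the wrist-camera positions. The short sleeve stopped at its expected seated height and would not go lower, but the wrist force showed no clear contact until just before release. I confirmed it by eye after letting go.

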